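# Run a batch of guide blocks through the measuring stage

### The arm

A 6-joint arm with a two-finger parallel gripper is mounted at the origin on the work surface. World frame = base frame: x ahead of the robot, y to its left, z up, the work surface at z = 0. Lengths are in m, angles in degrees, forces in N, time in s.
With the tool pointing down it reaches from about 0.425 to 1.125 m from the base axis. Payload 14.9 kg.
Tool frame: the origin (TCP) lies at the very end of the fingers, on their centre line; the grasp point (between the pads) lies 19 mm behind it; z points along the fingers, y is the line along which they close (so a half turn about z gives the same grasp; the last joint's range is limited). The gripper opens to 91 mm and grips with 3 to 60 N. Pads are 32 mm wide; open, the fingers measure 118 mm over their backs; the gripper's body (76 mm by 178 mm) begins 60 mm behind the grasp point.
Start: joints at [72.462, 21.709, 99.362, -0, 58.929, -1.908], TCP at [0.189, 0.674, 0.214] pointing down, gripper open.
Joint ranges: [-158.91, 158.91], [-42.39, 125.64], [0.06, 152.35], [-60.88, 240.88], [17.5, 164.5], [-176.32, 176.32]. Speed limits (degrees/s): [108.29, 108.29, 136.94, 180, 180, 180].

### API

Orientations are given as [roll, pitch, yaw] about the fixed x, y, z axes, in that order (R = Rz(yaw) Ry(pitch) Rx(roll)).
In Python, from cell import manip, get_image gives the robot as it stands. The module is installed in compiled form; this text tells all that it offers.
- The arm moves only by the tool arm_command, never from a script. Its argument "motion" is a list of rows, each a list of 7 numbers: the opening, from -1 (shut) to 1 (fully open), then the shift along the tool's x, y, z in cm, then the turn, a rotation vector about the tool's x, y, z in rad. A call has 1 to 20 rows; each row is the pose to reach, as a shift and turn from the pose commanded when the call began, along the tool's axes at that moment; what a row does not reach only later rows make up. A row lasts 1/10 s, in which the tool goes at most 50 mm and 8.59 degrees, less where a joint would pass 70% of its speed; a pose out of reach is approached as far as the arm can. A call with a gripper value outside its range is refused whole. The fingers move at their own pace and stop on an object; the grip force is fixed at half the most. Time passes only in rows, so rows that repeat a pose let the fingers close. It gives the time, the measured TCP pose, the force, the opening and the grip force at its end, in the units of the state.
- manip.sense(): the state, without advancing time (a new reading comes with each control period).
- get_image(name): name is "scene" or "top" or "wrist"; returns a dict with "frame" (400x640x3 uint8, red, green, blue), "fovy" (degrees; the focal length in pixels is half the picture's height over the tangent of half this angle, whatever the lens; pixels are square), "cx", "cy" (the principal point, pixels), "distortion" ([k1, k2, p1, p2, k3] as OpenCV has them; the pictures are not rectified), "origin" and "orientation" of the camera in the world; the wrist camera has in their place "T_tool_cam" (4x4, takes a point from camera to tool coordinates, whose origin is the TCP and whose axes are the flange's). Camera axes: x right, y up, looking along -z (the intrinsics and any distortion apply to the point x, -y, -z); pixel columns grow to the right and rows downward; lengths in m; the calibration is good to about 2 mm. A picture is of the moment at which its call begins: read the wrist's pose just before it. There is no depth.
- manip.finish_job(): hands the job in; it is judged then, once.
The state is a dict: "time": time; "joint_positions": joint angles; "qvel": joint speeds; "joint_efforts": joint torques, N m; "eef_pos": TCP position; "ee_rot": TCP orientation; "force": force on the tool from outside, world axes, zero at the start; "moment": the same for the moment, N m; "opening": opening from 0.0 (shut) to 1.0 (fully open); "grip_force": force on a finger pad.
Only numpy, scipy, OpenCV 4.12 (cv2) and the standard library are available. Lean on these libraries where they do the work, as an engineer would, in place of code of your own. Each camera call takes 0.05 s, during which the arm holds its last target. There are 200 camera calls.

### The job

Lay every steel guide block from the black mat on the glass of the measuring stage, lying down and clear of one another, and set the three thumbwheels to program 7-5-2 (left to right as seen from the robot); do not tilt the jog stick before the program is set. Then start the scan: tilt the jog stick well over to the robot's left, hold it there for three seconds while the blocks lie on the glass, and let it spring back to centre, never pushing it to the right. Then move all the blocks to the aluminium tray, lying down, leave the wheels at 7-5-2, and leave the other things on the table where they are.

Things in the scene. Friction and masses are not known exactly. Their poses are not given: they have to be found in the camera images.
- stage: measuring stage, fixed: black frame 210 (x) x 260 (y) x 44 mm high with a glass plate 150 (x) x 200 (y) mm let in flush at its middle. Origin: centre of the underside; the glass surface is at z = +44 mm; axes along its sides.
- mat: black rubber mat, fixed, 140 (x) x 190 (y) x 4 mm, on which the blocks start, side by side along its y. Origin: centre of the underside. Mat and tray may have changed places.
- tray: flat aluminium tray, fixed, 140 (x) x 190 (y) mm, floor 4 mm thick, with a rim 4 mm wide that stands 4 mm over the floor. Origin: centre of the underside; floor at z = +4 mm.
- block1_mid (a point): centre (half-way up) of a loose steel guide block, an upside-down T seen from its side: 50 mm long (its x), 20 mm wide (its y), foot 14 mm high, the middle 24 mm of its length 30 mm high; 0.1 to 0.2 kg. z up as it stands on its foot. Two to four of the four blocks are present; None if absent. Any side down but the ends counts as lying.
- block2_mid (a point): centre (half-way up) of a loose steel guide block, an upside-down T seen from its side: 50 mm long (its x), 20 mm wide (its y), foot 14 mm high, the middle 24 mm of its length 30 mm high; 0.1 to 0.2 kg. z up as it stands on its foot. Two to four of the four blocks are present; None if absent. Any side down but the ends counts as lying.
- block3_mid (a point): centre (half-way up) of a loose steel guide block, an upside-down T seen from its side: 50 mm long (its x), 20 mm wide (its y), foot 14 mm high, the middle 24 mm of its length 30 mm high; 0.1 to 0.2 kg. z up as it stands on its foot. Two to four of the four blocks are present; None if absent. Any side down but the ends counts as lying.
- block4_mid (a point): centre (half-way up) of a loose steel guide block, an upside-down T seen from its side: 50 mm long (its x), 20 mm wide (its y), foot 14 mm high, the middle 24 mm of its length 30 mm high; 0.1 to 0.2 kg. z up as it stands on its foot. Two to four of the four blocks are present; None if absent. Any side down but the ends counts as lying.
- bank: thumbwheel switch bank, fixed: grey box 120 (x) x 160 (y) x 60 mm high. Origin: centre of the underside; x points roughly away from the robot, y to its left. Three black drums (radius 22, 20 mm wide) turn on axles along y, 50 mm above the origin, at y = +46 (left), 0 (mid), -46 mm (right), each with one white thumb fin 20 mm wide, 8 mm thick, reaching 52 mm from the axle.
- wheel_left (a joint): left wheel: 0.2 rad per digit; 0 (digit 0): fin leans 0.9 rad from upright to the robot (-x), 0.9: upright, 1.8 (digit 9): 0.9 rad away from it (+x); stops at both ends; friction (0.03 N m) holds it. Ten ticks on the box, left of the wheel, straight below where the fin's tip stands at digits 0 to 9 (long ticks: 0 and 5). Within 0.08 rad of a digit is set.
- wheel_mid (a joint): middle wheel, same. A pushed fin swings up or down along its arc: fingers that do not follow it may jam on its tip where it leans far towards them
- wheel_right (a joint): right wheel, same
- wheel_left_tip (a point): tip of the left wheel's fin, 52 mm from the axle
- wheel_mid_tip (a point): tip of the middle wheel's fin
- wheel_right_tip (a point): tip of the right wheel's fin
- jog_base: base of the jog stick, fixed: grey box 100 x 100 x 45 mm high. Origin: centre of the underside; its y is the stick's left. The stick's pivot lies 45 mm above the origin, its axis along the base's x.
- jog (a joint): jog stick: 0 at the centre, positive to the left (base's +y), stops at +-0.5 rad; a spring of 0.6 N m/rad centres it. Well over means more than 0.3.
- jog_top (a point): top centre of the stick, 75 mm from its pivot; the upper 40 mm are a black grip of 24 mm diameter, below it a 12 mm steel stem; it tilts only left and right.
- loupe: black eyeglass loupe, 38 mm tall, 38 mm across, standing; to be left alone. Origin: on its underside
- cap: grey lens cap, 44 mm across, 12 mm high; to be left alone. Origin: on its underside
- driver: screwdriver lying on the table; to be left alone. Origin: on its underside
- cleaner: white bottle, 150 mm tall, 54 mm across; to be left alone. Origin: on its underside
- mug: white mug, 90 mm tall; to be left alone. Origin: on its underside
- jar: amber jar, 80 mm tall, 64 mm across; to be left alone. Origin: on its underside
There are look-alikes about, which are no part of the job. What is shaped like the tray but green is not meant.

How it is judged (in metres and radians):
On the way, in this order (a step that is already met when the one before it is completed fails the run):
1. every block lies released on the glass, none touching another, and the wheels read 7-5-2 (x of block1_mid in the frame of stage between -0.065 and 0.065 m and y of block1_mid in the frame of stage between -0.09 and 0.09 m and z of block1_mid in the frame of stage between 0.05 and 0.065 m and linear speed of each of block1, block2, block3, block4 below 0.03 m/s and contact force between each of block1, block2, block3, block4 and the fingers below 0.1 N and x of block2_mid in the frame of stage between -0.065 and 0.065 m and y of block2_mid in the frame of stage between -0.09 and 0.09 m and z of block2_mid in the frame of stage between 0.05 and 0.065 m and x of block3_mid in the frame of stage between -0.065 and 0.065 m and y of block3_mid in the frame of stage between -0.09 and 0.09 m and z of block3_mid in the frame of stage between 0.05 and 0.065 m and x of block4_mid in the frame of stage between -0.065 and 0.065 m and y of block4_mid in the frame of stage between -0.09 and 0.09 m and z of block4_mid in the frame of stage between 0.05 and 0.065 m and contact force between block1 and block2 below 0.05 N and contact force between each of block1, block2 and block3 below 0.05 N and contact force between each of block1, block2, block3 and block4 below 0.05 N and value of joint wheel_left between 1.32 and 1.48 rad and value of joint wheel_mid between 0.92 and 1.08 rad and value of joint wheel_right between 0.32 and 0.48 rad), for 0.2 s.
2. the jog stick is held over to the left (more than 0.3 rad) for 2.5 s, with the blocks on the glass and the wheels at 7-5-2 (value of joint jog above 0.3 rad and x of block1_mid in the frame of stage between -0.065 and 0.065 m and y of block1_mid in the frame of stage between -0.09 and 0.09 m and z of block1_mid in the frame of stage between 0.05 and 0.065 m and x of block2_mid in the frame of stage between -0.065 and 0.065 m and y of block2_mid in the frame of stage between -0.09 and 0.09 m and z of block2_mid in the frame of stage between 0.05 and 0.065 m and x of block3_mid in the frame of stage between -0.065 and 0.065 m and y of block3_mid in the frame of stage between -0.09 and 0.09 m and z of block3_mid in the frame of stage between 0.05 and 0.065 m and x of block4_mid in the frame of stage between -0.065 and 0.065 m and y of block4_mid in the frame of stage between -0.09 and 0.09 m and z of block4_mid in the frame of stage between 0.05 and 0.065 m and value of joint wheel_left between 1.32 and 1.48 rad and value of joint wheel_mid between 0.92 and 1.08 rad and value of joint wheel_right between 0.32 and 0.48 rad), for 2.5 s.
3. the jog stick is back at the centre (value of joint jog between -0.06 and 0.06 rad and contact force between jog and the fingers below 0.1 N), for 0.2 s.
At the end, for the whole second after the job is handed in: Every block present lies in the tray (centre inside its rim, block not on end or on another), at rest and released; the wheels are within 0.08 rad of 7-5-2; the jog stick is within 0.06 rad of its centre (x of block1_mid in the frame of tray between -0.064 and 0.064 m and y of block1_mid in the frame of tray between -0.089 and 0.089 m and z of block1_mid in the frame of tray between 0.01 and 0.025 m and linear speed of each of block1, block2, block3, block4 below 0.03 m/s and contact force between each of block1, block2, block3, block4 and the fingers below 0.1 N and x of block2_mid in the frame of tray between -0.064 and 0.064 m and y of block2_mid in the frame of tray between -0.089 and 0.089 m and z of block2_mid in the frame of tray between 0.01 and 0.025 m and x of block3_mid in the frame of tray between -0.064 and 0.064 m and y of block3_mid in the frame of tray between -0.089 and 0.089 m and z of block3_mid in the frame of tray between 0.01 and 0.025 m and x of block4_mid in the frame of tray between -0.064 and 0.064 m and y of block4_mid in the frame of tray between -0.089 and 0.089 m and z of block4_mid in the frame of tray between 0.01 and 0.025 m and value of joint wheel_left between 1.32 and 1.48 rad and value of joint wheel_mid between 0.92 and 1.08 rad and value of joint wheel_right between 0.32 and 0.48 rad and value of joint jog between -0.06 and 0.06 rad); the robot touches nothing.
It fails at once if the jog stick is tilted left (over 0.25 rad) with a wheel not at 7-5-2 (value of joint jog above 0.25 rad and not (value of joint wheel_left between 1.32 and 1.48 rad and value of joint wheel_mid between 0.92 and 1.08 rad and value of joint wheel_right between 0.32 and 0.48 rad)).
It fails at once if the jog stick is pushed to the right (over 0.25 rad) (value of joint jog below -0.25 rad).
It fails at once if another thing on the table is moved by more than 4 cm (distance of any of loupe, cap, driver, cleaner, mug, jar from where it was at the start of the episode above 0.04 m).
Of block1, block2, block3, block4 only 2 to 4 are there at a start; the rules pass over those that are not, and their reading is None.
At some moment in a run one of block1, block2, block3, block4 may be knocked a few centimetres aside while the robot is not near it.
Once in a run the grip may slacken for a moment while it holds something.
It also fails if it takes over 210 s, if anything falls off the work surface, if the arm or the gripper's body presses on something with over 40 N, if the wrist force passes 120 N, or if a joint passes its speed limit or range.

## Working session

There is one attempt and no reset: what is moved stays moved. The work goes in short steps, Python scripts to look and compute and a tool call to move; the robot and the scene stay as the last step left them, time stands still between calls to the robot, and variables do not carry over. Pictures are saved under pics/ and viewed, at most 14 in all, crops included, and the job is handed in when it is done.

Besides the shell and the picture viewer there is one more tool, called in YAML: its name, and indented under it one key for each argument. arm_command: Moves the arm, as the interface text tells. Its arguments: {"type":"object","properties":{"motion":{"type":"array","items":{"type":"array","items":{"type":"number"}}}},"required":["motion"]}

```bash
mkdir -p pics; cat > h.py <<'E'
import numpy as np, cv2
from scipy.spatial.transform import Rotation as R
from cell import manip, get_image
def tool():
    s=manip.sense(); T=np.eye(4); T[:3,:3]=R.from_euler('xyz',s['ee_rot'],degrees=True).as_matrix(); T[:3,3]=s['eef_pos']; return T
def shot(name,save=None):
    T=tool(); im=get_image(name)
    if 'T_tool_cam' in im: C=T@np.array(im['T_tool_cam'])
    else:
        C=np.eye(4); o=np.array(im['orientation'])
        C[:3,:3]=o if o.shape==(3,3) else R.from_euler('xyz',o,degrees=True).as_matrix(); C[:3,3]=im['origin']
    f=200/np.tan(np.radians(im['fovy'])/2)
    K=np.array([[f,0,im['cx']],[0,f,im['cy']],[0,0,1.]]); D=np.array(im['distortion'],float)
    fr=im['frame'].copy()
    if save: cv2.imwrite('pics/%s.png'%save,fr[:,:,::-1]); np.savez('pics/%s.npz'%save,C=C,K=K,D=D,fr=fr)
    return dict(C=C,K=K,D=D,fr=fr)
def load(n): return dict(np.load('pics/%s.npz'%n))
def rays(v,px):
    p=cv2.undistortPoints(np.array(px,float).reshape(-1,1,2),v['K'],v['D']).reshape(-1,2)
    d=np.c_[p[:,0],-p[:,1],-np.ones(len(p))]@v['C'][:3,:3].T
    return v['C'][:3,3],d
def onz(v,px,z):
    o,d=rays(v,px); return o+d*((z-o[2])/d[:,2:])
def tri(v1,p1,v2,p2):
    o1,d1=rays(v1,p1);o2,d2=rays(v2,p2);out=[]
    for a,b in zip(d1,d2):
        A=np.c_[a,-b];t=np.linalg.lstsq(A,o2-o1,rcond=None)[0]
        P,Q=o1+a*t[0],o2+b*t[1]; out.append(np.r_[(P+Q)/2,np.linalg.norm(P-Q)])
    return np.array(out)
def proj(v,X):
    X=(np.atleast_2d(X)-v['C'][:3,3])@v['C'][:3,:3]; X=X*[1,-1,-1]
    return cv2.projectPoints(X,np.zeros(3),np.zeros(3),v['K'],v['D'])[0].reshape(-1,2)
E
python3 - <<'E'
from h import *
s=manip.sense(); print(s['eef_pos'],s['ee_rot'],s['opening'])
for n in ['scene','top','wrist']:
    v=shot(n,n+'0'); print(n,v['C'].round(3).tolist(),v['K'][0,0],v['D'])
E
```

```text
[0.18848343 0.6737307  0.21327249] [-1.79934592e+02 -1.04605906e-03  1.64372811e+02] 0.9998604433605973
scene [[0.183, -0.774, 0.606, 1.158], [0.983, 0.139, -0.119, -0.145], [0.008, 0.618, 0.786, 0.999], [0.0, 0.0, 0.0, 1.0]] 397.55985455788374 [-0.06497485  0.          0.          0.          0.        ]
top [[-0.007, 0.976, -0.219, 0.227], [-1.0, -0.007, 0.003, -0.008], [0.001, 0.219, 0.976, 1.287], [0.0, 0.0, 0.0, 1.0]] 476.14264230120506 [-0.01768047  0.          0.          0.          0.        ]
wrist [[0.269, -0.92, -0.284, 0.109], [0.963, 0.257, 0.079, 0.696], [-0.0, -0.295, 0.956, 0.384], [0.0, 0.0, 0.0, 1.0]] 335.1533677926716 [-0.04137962  0.          0.          0.          0.        ]
```

View pics/top0.png

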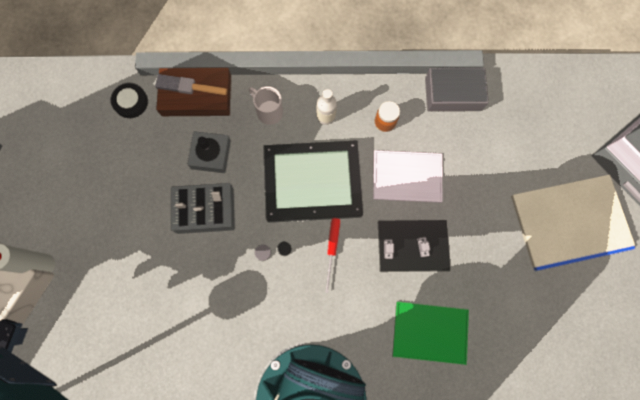

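View pics/scene0.png

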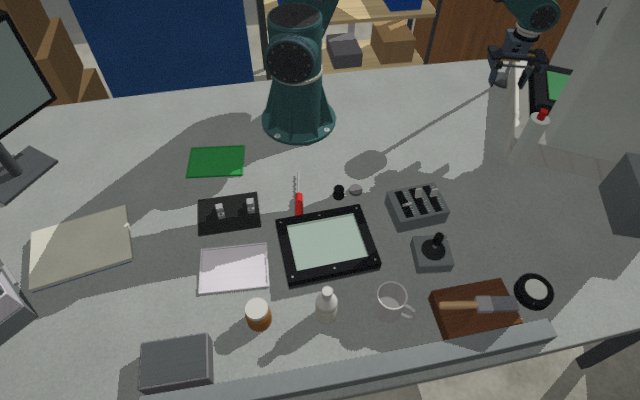

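Top view: there are two blocks on the black mat, at (388,249) and (424,246). The aluminium tray is at (408,176) and the green look-alike at (430,332). The stage is at (313,180), the bank at (202,207) and the jog stick at (208,150). Things that could be taken for a block are the jar (387,116), the grey box (457,87), and the loupe and cap (284,248)/(263,252). I choose the two T-shaped steel pieces on the mat and check them in one close crop.

```bash
python3 - <<'E'
from h import *
t=load('top0');s=load('scene0')
def crop(v,x,y,w,h): return cv2.resize(v['fr'][y:y+h,x:x+w],(400,300),interpolation=cv2.INTER_CUBIC)
m=np.vstack([np.hstack([crop(t,370,210,90,68),crop(t,160,175,84,63)]),np.hstack([crop(s,190,185,80,60),crop(s,380,180,80,60)])])
cv2.imwrite('pics/m1.png',m[:,:,::-1])
def rect(v,mask,x,y,w,h,z,n):
    sub=np.zeros_like(mask);sub[y:y+h,x:x+w]=mask[y:y+h,x:x+w]
    c=max(cv2.findContours(sub,0,2)[0],key=cv2.contourArea)
    P=onz(v,cv2.convexHull(c).reshape(-1,2),z)[:,:2]
    r=cv2.minAreaRect((P*1000).astype(np.float32)); print(n,np.round(r[0],1),np.round(r[1],1),round(r[2],1))
for v,nm,win in [(t,'top',dict(mat=(365,205,100,80),stage=(255,130,115,100),tray=(365,140,88,72))),(s,'scene',dict(mat=(185,185,80,55),stage=(262,200,130,90),tray=(185,235,92,70)))]:
    g=v['fr'].max(2); dark=(g<45).astype(np.uint8); light=(cv2.morphologyEx((g>150).astype(np.uint8),2,np.ones((3,3))))
    rect(v,dark,*win['mat'],.004,nm+' mat'); rect(v,dark,*win['stage'],.044,nm+' stage'); rect(v,light,*win['tray'],.008,nm+' tray')
for n in ['top','scene']:
    v=load(n+'0'); hs=v['fr']
print(onz(t,[[388,249],[424,246],[208,150],[202,207],[263,252],[284,248],[333,240],[333,285],[387,120],[326,105]],.03).round(3))
E
```

```text
top mat [ 396.8 -332.3] [13.1 13.8] 42.9
top stage [566.3  33.2] [209.9 171.7] 3.2
top tray [ 606.6 -289.9] [224.6 180.1] 88.0
scene mat [ 396.5 -280.2] [186.5 137.1] 89.8
scene stage [581.3  -7.8] [224.8 258. ] 2.9
scene tray [ 601.7 -274.2] [192.3 117.7] 86.6
[[ 0.381 -0.207  0.03 ]
 [ 0.388 -0.303  0.03 ]
 [ 0.66   0.281  0.03 ]
 [ 0.498  0.291  0.03 ]
 [ 0.375  0.124  0.03 ]
 [ 0.386  0.069  0.03 ]
 [ 0.406 -0.062  0.03 ]
 [ 0.288 -0.06   0.03 ]
 [ 0.745 -0.219  0.03 ]
 [ 0.792 -0.048  0.03 ]]
```

View pics/m1.png

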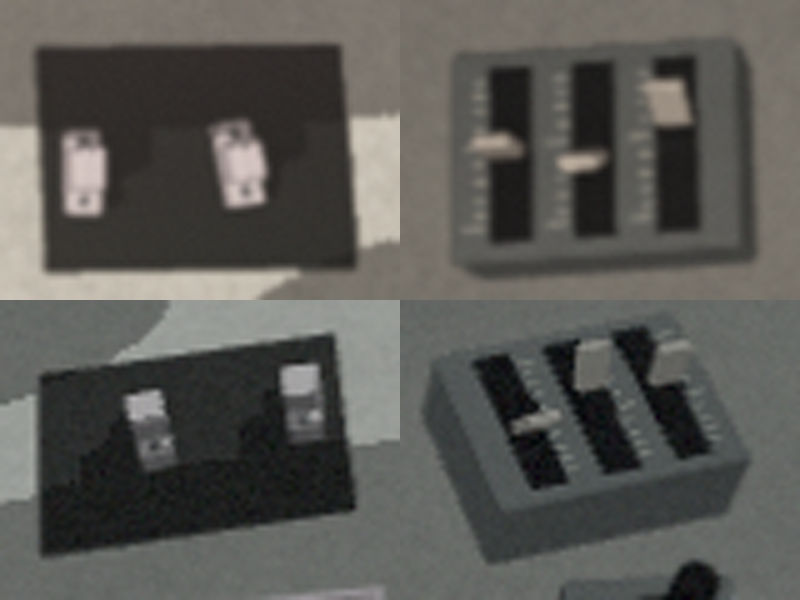

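The crop shows two steel T-blocks standing on their feet, at crop (82,172) and (240,165). The fins are at (497,146) left, (582,162) mid and (668,100) right, with the right one leaning well away. I go over the bank first for a close look.

```bash
cat >> h.py <<'E'
def go(xyz,yaw,tilt=None,T=None,pre=0):
    """shift cm and rotvec from present pose to world pose; tilt=(axis xyz, rad) applied in world after down pose"""
    T=tool() if T is None else T
    G=R.from_euler('xyz',[180,0,yaw],degrees=True)
    if tilt is not None: G=R.from_rotvec(np.array(tilt))*G
    d=T[:3,:3].T@(np.array(xyz)-T[:3,3])*100
    r=(R.from_matrix(T[:3,:3]).inv()*G).as_rotvec()
    print('go',d.round(2),r.round(3),'rows>=',int(max(np.ceil(np.linalg.norm(d)/5),np.ceil(np.linalg.norm(np.degrees(r))/8.59))))
    N=np.eye(4);N[:3,:3]=G.as_matrix();N[:3,3]=xyz;return N
E
python3 -c "
from h import *
go([.5,.25,.30],90)"
```

```text
go [-41.41 -32.43  -8.63] [-1.000e-03  1.000e-03  1.298e+00] rows>= 11
```

arm_command:
  motion:
    - [0,-41.5,-24.5,-8.7,0,0,1.298]
    - [0,-41.5,-24.5,-8.7,0,0,1.298]
    - [0,-41.5,-24.5,-8.7,0,0,1.298]
    - [0,-41.5,-24.5,-8.7,0,0,1.298]
    - [0,-41.5,-24.5,-8.7,0,0,1.298]
    - [0,-41.5,-24.5,-8.7,0,0,1.298]
    - [0,-41.5,-24.5,-8.7,0,0,1.298]
    - [0,-41.5,-24.5,-8.7,0,0,1.298]
    - [0,-41.5,-24.5,-8.7,0,0,1.298]
    - [0,-41.5,-24.5,-8.7,0,0,1.298]
    - [0,-41.5,-24.5,-8.7,0,0,1.298]
    - [0,-41.5,-24.5,-8.7,0,0,1.298]
    - [0,-41.5,-24.5,-8.7,0,0,1.298]
    - [0,-41.5,-24.5,-8.7,0,0,1.298]

```text
time: 1.55
eef_pos: [0.5214, 0.3272, 0.3006]
ee_rot: [-180.0, 0.0, 90.1]
force: [-0.2, 0.7, -0.1]
opening: 0.497
grip_force: 0.0
```

```bash
python3 -c "
from h import *
v=shot('wrist','w1'); print(tool().round(3))
cv2.imwrite('pics/w1b.png',cv2.resize(v['fr'],(800,500),interpolation=2)[:,:,::-1])"
```

```text
[[-0.001  1.    -0.     0.521]
 [ 1.     0.001 -0.     0.327]
 [-0.    -0.    -1.     0.301]
 [ 0.     0.     0.     1.   ]]
```

View pics/w1b.png

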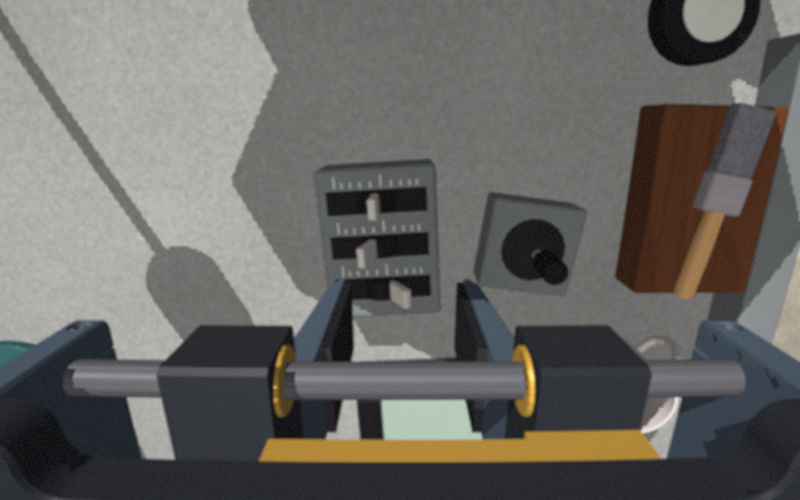

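The wrist view shows the bank at (378,235), with tick rows above each slot and long ticks at (334,184) and (380,180). The jog stick top is at (552,268). I zoom in for the pixels.

```bash
python3 -c "
from h import *
v=load('w1')
cv2.imwrite('pics/c2.png',cv2.resize(v['fr'][120:256,245:385],(700,680)[:2],interpolation=cv2.INTER_CUBIC)[:600,:,::-1])"
```

```text
(no output)
```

View pics/c2.png

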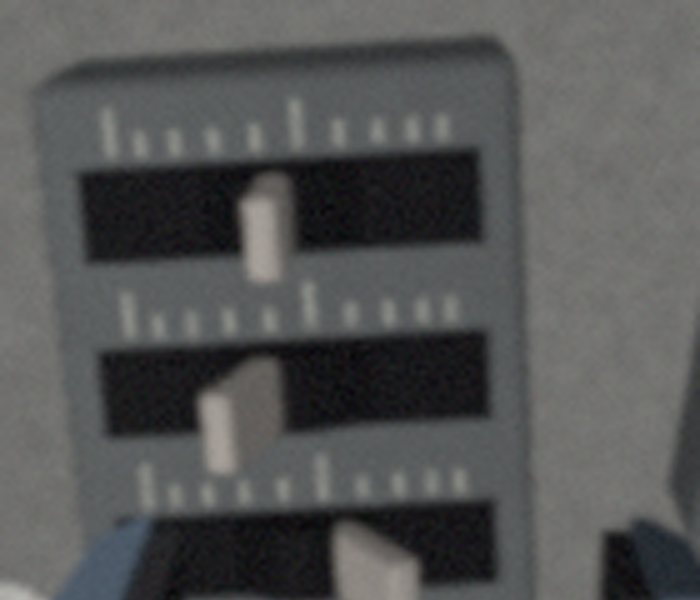

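The crop shows the slot corners, the tick rows (long ticks at (110,130) and (296,125)) and the fin tips at (261,238) left and (218,432) mid. The right fin is partly hidden, with its tip near (410,590).

```bash
python3 - <<'E'
from h import *
w=load('w1');t=load('top0');s=load('scene0')
f=lambda p: np.array(p,float)/5+[245,120]
L=onz(w,f([(82,175),(478,150),(482,240),(88,262)]),.06); M=onz(w,f([(102,352),(487,332),(491,415),(108,436)]),.06)
lc,mc=L.mean(0),M.mean(0); print('centres',lc.round(4),mc.round(4),np.linalg.norm(lc-mc))
tl=onz(w,f([(112,155),(449,138),(131,336),(455,318)]),.06);print('ticks',tl.round(4).tolist())
for a,b in [(L[0],L[1]),(L[3],L[2]),(M[0],M[1]),(tl[0],tl[1]),(tl[2],tl[3])]:
    d=b-a; print('yaw',np.degrees(np.arctan2(d[1],d[0])).round(2),np.linalg.norm(d).round(4))
d=lc-mc; print('yaw from y',np.degrees(np.arctan2(-d[0],d[1])).round(2))
yaw=np.arctan2(-d[0],d[1]); ex=np.array([np.cos(yaw),np.sin(yaw),0]);ey=np.array([-np.sin(yaw),np.cos(yaw),0])
# cross-check heights: same fin corner via top crop (scale 400/84)
g=lambda p:np.array(p,float)/(400/84)+[160,175]
for n,p,c in [('l',(261,238),lc),('m',(218,432),mc)]:
    o,r=rays(w,f([p])); r=r[0]; k=(c-o)@ey/(r@ey); P=o+r*k; q=P-[c[0],c[1],.05]; print(n,P.round(4),'len',np.hypot(q@ex,q[2]).round(4),'ang',np.arctan2(q@ex,q[2]).round(3),'joint',(np.arctan2(q@ex,q[2])+.9).round(3))
# top view of the wheel bank
for n,p in [('l slot',[(90,70),(130,68),(133,240),(93,240)]),('m',[(173,64),(212,62),(216,236),(176,238)]),('r',[(255,60),(295,58),(298,230),(258,232)])]:
    P=onz(t,g(np.array(p)+[0,0]),.06); print(n,P.mean(0).round(4))
# right fin tip from top view
cr=mc-(lc-mc)
for p in [(662,82),(686,82)]:
    o,r=rays(t,g([(p[0]-400,p[1])])); r=r[0]; k=(cr-o)@ey/(r@ey);P=o+r*k;q=P-[cr[0],cr[1],.05];print(P.round(3),q@ex,q[2])
E
```

```text
centres [0.4959 0.3334 0.06  ] [0.4989 0.2874 0.06  ] 0.045998930553847364
ticks [[0.4542, 0.3463, 0.06], [0.5372, 0.3506, 0.06], [0.457, 0.3001, 0.06], [0.5393, 0.305, 0.06]]
yaw 3.69 0.098
yaw 3.33 0.099
yaw 3.16 0.0982
yaw 2.95 0.0831
yaw 3.37 0.0825
yaw from y 3.72
l [0.4934 0.3332 0.0974] len 0.0474 ang -0.053 joint 0.847
m [0.4822 0.2864 0.0961] len 0.049 ang -0.348 joint 0.552
l slot [0.4912 0.3327 0.06  ]
m [0.4934 0.2869 0.06  ]
r [0.496  0.2414 0.06  ]
[0.522 0.243 0.098] 0.020387072141635477 0.04757471132774653
[0.54  0.244 0.027] 0.03781949488084921 -0.022948408139360457
```

```bash
python3 - <<'E'
from h import *
w=load('w1');t=load('top0')
print('jogtop',tri(w,[[553*.8,267*.8]],t,[[207,149]]).round(4))
go([.496,.3334,.13],93.5); go([.496,.3334,.081],93.5)
E
```

```text
jogtop [[0.6574 0.2736 0.0828 0.0245]]
go [ 0.64 -2.54 17.06] [-0.    0.   -0.06] rows>= 4
go [ 0.64 -2.53 21.96] [-0.    0.   -0.06] rows>= 5
```

arm_command:
  motion:
    - [0,0.6,-2.5,5,0,0,-0.06]
    - [0,0.6,-2.5,10,0,0,-0.06]
    - [0,0.6,-2.5,14,0,0,-0.06]
    - [0,0.6,-2.5,17,0,0,-0.06]
    - [0,0.6,-2.5,19,0,0,-0.06]
    - [0,0.6,-2.5,21,0,0,-0.06]
    - [0,0.6,-2.5,22,0,0,-0.06]
    - [0,0.6,-2.5,22,0,0,-0.06]
    - [-1,0.6,-2.5,22,0,0,-0.06]
    - [-1,0.6,-2.5,22,0,0,-0.06]
    - [-1,0.6,-2.5,22,0,0,-0.06]
    - [-1,0.6,-2.5,22,0,0,-0.06]
    - [-1,0.6,-2.5,22,0,0,-0.06]
    - [-1,0.6,-2.5,22,0,0,-0.06]

```text
time: 3.0
eef_pos: [0.4966, 0.3323, 0.0813]
ee_rot: [-179.9, 0.0, 93.4]
force: [-8.6, -0.6, 11.2]
opening: 0.089
grip_force: 29.9
```

arm_command:
  motion:
    - [-1,0,0.31,0.02,0.1,0,0]
    - [-1,0,0.62,0.06,0.2,0,0]
    - [-1,0,0.92,0.14,0.3,0,0]
    - [-1,0,1.21,0.25,0.4,0,0]
    - [-1,0,1.49,0.38,0.5,0,0]
    - [-1,0,1.49,0.38,0.5,0,0]
    - [-1,0,1.49,0.38,0.5,0,0]
    - [-1,0,1.49,0.38,0.5,0,0]

```text
time: 3.8
eef_pos: [0.5103, 0.3331, 0.0768]
ee_rot: [-151.1, 0.0, 93.4]
force: [-9.4, 0.9, 1.6]
opening: 0.085
grip_force: 30.0
```

arm_command:
  motion:
    - [-0.5,0,0,0,0,0,0]
    - [-0.5,0,0,0,0,0,0]
    - [-0.5,0,0,0,0,0,0]
    - [-0.5,0,0,-1.5,0,0,0]
    - [-0.5,0,0,-3,0,0,0]
    - [-0.5,0,0,-5,0,0,0]
    - [-0.5,0,0,-8,-0.15,0,0]
    - [-0.5,0,0,-12,-0.3,0,0]
    - [0,0,0,-15,-0.45,0,0]
    - [0,0,0,-15,-0.5,0,0]
    - [0,0,0,-15,-0.5,0,0]

```text
time: 4.9
eef_pos: [0.5842, 0.3379, 0.2116]
ee_rot: [179.8, -0.1, 93.5]
force: [-0.4, 0.7, 0.1]
opening: 0.477
grip_force: 0.0
```

```bash
python3 - <<'E'
from h import *
v=shot('wrist','w2');T=tool();print(T[:3,3].round(4))
a=proj(v,[.50,.30,.06])[0].astype(int);print(a)
x,y=max(a[0]-60,0),max(a[1]-50,0)
cv2.imwrite('pics/c3.png',cv2.resize(v['fr'][y:y+110,x:x+130],None,fx=5,fy=5,interpolation=2)[:,:,::-1]);print(x,y)
ex=np.array([np.cos(.0611),np.sin(.0611),0]);c=np.array([.498,.2874,.05]);th=-.35
u=np.sin(th)*ex+np.array([0,0,np.cos(th)]); ey=np.array([-ex[1],ex[0],0])
go(c+.09*u,93.5,tilt=ey*th); go(c+.031*u,93.5,tilt=ey*th)
E
```

```text
[0.584  0.3377 0.2103]
[236 215]
176 165
go [ -4.51 -11.97   7.58] [-0.35  -0.    -0.001] rows>= 3
go [-4.52 -9.95 13.12] [-0.35  -0.    -0.001] rows>= 4
```

View pics/c3.png

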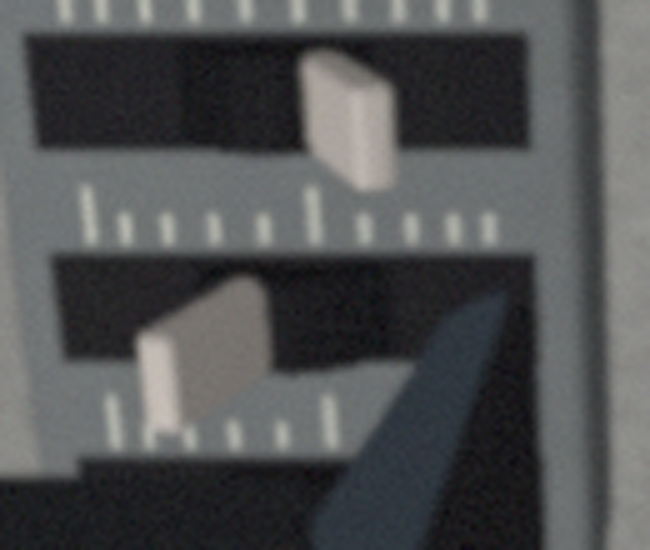

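The left fin now leans away, with its tip at (376,137). The mid fin leans to the robot, with its tip at (160,383).

```bash
cat >> h.py <<'E'
def fin(v,slot,tip,y0=None):
    ex=np.array([np.cos(.0611),np.sin(.0611),0]);ey=np.array([-ex[1],ex[0],0])
    c=onz(v,slot,.06).mean(0)
    o,r=rays(v,[tip]); r=r[0]; P=o+r*((c-o)@ey/(r@ey)); q=P-[c[0],c[1],.05]
    print('axle',c.round(4),'len',np.hypot(q@ex,q[2]).round(4),'joint',(np.arctan2(q@ex,q[2])+.9).round(3))
E
python3 - <<'E'
from h import *
w=load('w2'); f=lambda p: np.array(p,float)/5+[176,165]
fin(w,f([(25,37),(527,35),(530,150),(40,150)]),f((376,137)))
fin(w,f([(53,257),(535,255),(537,360),(65,360)]),f((160,383)))
E
```

```text
axle [0.4956 0.3333 0.06  ] len 0.0493 joint 1.448
axle [0.4983 0.2875 0.06  ] len 0.0502 joint 0.568
```

arm_command:
  motion:
    - [0,-4.5,-12,0,-0.1,0,0]
    - [0,-4.5,-12,3,-0.2,0,0]
    - [0,-4.5,-12,7.6,-0.35,0,0]
    - [0,-4.5,-12,7.6,-0.35,0,0]
    - [0,-4.5,-11.2,9.5,-0.35,0,0]
    - [0,-4.5,-10.5,11.5,-0.35,0,0]
    - [0,-4.5,-9.95,13.1,-0.35,0,0]
    - [0,-4.5,-9.95,13.1,-0.35,0,0]
    - [-1,-4.5,-9.95,13.1,-0.35,0,0]
    - [-1,-4.5,-9.95,13.1,-0.35,0,0]
    - [-1,-4.5,-9.95,13.1,-0.35,0,0]
    - [-1,-4.5,-9.95,13.1,-0.35,0,0]
    - [-1,-4.5,-9.95,13.1,-0.35,0,0]
    - [-1,-4.5,-9.95,13.1,-0.35,0,0]

```text
time: 6.35
eef_pos: [0.487, 0.2867, 0.078]
ee_rot: [159.9, -0.0, 93.4]
force: [-5.8, 1.0, 8.6]
opening: 0.084
grip_force: 30.0
```

```bash
cat >> h.py <<'E'
def arc(c,th0,th1,r=.031,n=5,yaw=.0611):
    ex=np.array([np.cos(yaw),np.sin(yaw),0]);ey=np.array([-ex[1],ex[0],0])
    for th in np.linspace(th0,th1,n+1)[1:]:
        go(np.array([c[0],c[1],.05])+r*(np.sin(th)*ex+[0,0,np.cos(th)]),90+np.degrees(yaw),tilt=ey*th)
E
python3 -c "
from h import *
arc((.4977,.2874),-.35,.1)"
```

```text
go [ 0.    0.32 -0.09] [ 0.09   0.    -0.001] rows>= 1
go [ 0.    0.6  -0.05] [ 0.18   0.    -0.001] rows>= 2
go [0.   0.87 0.01] [ 0.27   0.    -0.001] rows>= 2
go [0.   1.14 0.1 ] [ 0.36   0.    -0.001] rows>= 3
go [0.   1.39 0.21] [ 0.45   0.    -0.001] rows>= 4
```

arm_command:
  motion:
    - [-1,0,0.3,-0.05,0.09,0,0]
    - [-1,0,0.6,-0.04,0.18,0,0]
    - [-1,0,0.87,0.02,0.27,0,0]
    - [-1,0,1.14,0.1,0.36,0,0]
    - [-1,0,1.38,0.21,0.45,0,0]
    - [-1,0,1.38,0.21,0.45,0,0]
    - [-1,0,1.38,0.21,0.45,0,0]
    - [-0.5,0,1.38,0.21,0.45,0,0]
    - [-0.5,0,1.38,0.21,0.45,0,0]
    - [-0.5,0,1.38,0.21,0.45,0,0]
    - [-0.5,0,2.25,-1.6,0.45,0,0]
    - [-0.5,0,3.55,-4.3,0.45,0,0]
    - [-0.5,0,4.8,-7.5,0.4,0,0]
    - [0,0,5.5,-10,0.35,0,0]
    - [0,0,5.5,-11,0.35,0,0]
    - [0,0,5.5,-11,0.35,0,0]

```text
time: 7.95
eef_pos: [0.5013, 0.2879, 0.2013]
ee_rot: [179.9, -0.1, 93.5]
force: [0.3, 0.1, 0.3]
opening: 0.482
grip_force: 0.0
```

```bash
python3 - <<'E'
from h import *
T=tool();print(T[:3,3].round(4)); go([.5,.27,.27],93.5)
E
```

```text
[0.5013 0.2879 0.2013]
go [-1.77 -0.23 -6.87] [ 0.002 -0.001 -0.001] rows>= 2
```

arm_command:
  motion:
    - [1,-3,0,-4,0,0,0]
    - [1,-6.5,0,-8,0,0,0]
    - [1,-6.5,0,-8,0,0,0]
    - [1,-6.5,0,-8,0,0,0]
    - [1,-6.5,0,-8,0,0,0]

```text
time: 8.45
eef_pos: [0.5046, 0.2227, 0.2781]
ee_rot: [-179.9, 0.0, 93.4]
force: [-0.6, 0.0, -1.2]
opening: 0.908
grip_force: 0.0
```

```bash
python3 - <<'E'
from h import *
v=shot('wrist','w3');T=tool();print(T[:3,3].round(4))
a=proj(v,[.50,.285,.07])[0].astype(int);print(a)
x,y=max(a[0]-70,0),max(a[1]-60,0)
cv2.imwrite('pics/c4.png',cv2.resize(v['fr'][y:y+120,x:x+140],None,fx=5,fy=5,interpolation=2)[:,:,::-1]);print(x,y)
E
```

```text
[0.5045 0.2229 0.278 ]
[321 116]
251 56
```

View pics/c4.png

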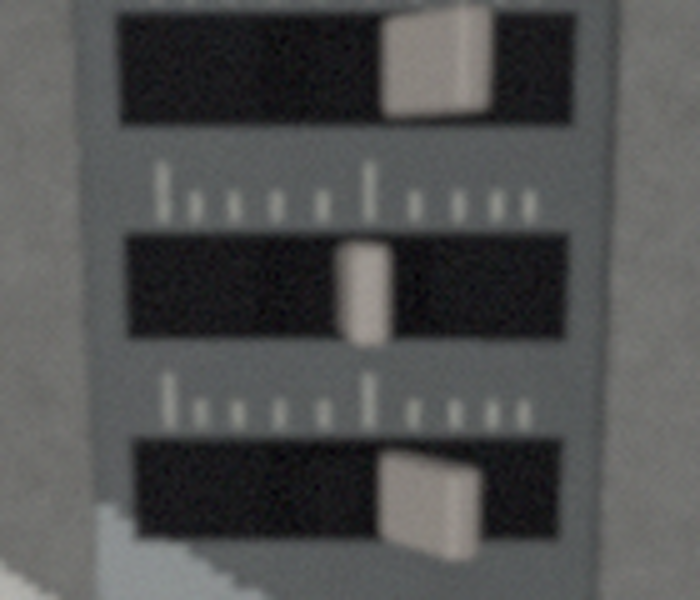

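All three fins are clear in this crop: left tip at (474,62), mid (372,293) on the long tick 5, and right leaning away at (462,512).

```bash
python3 - <<'E'
from h import *
w=load('w3'); f=lambda p: np.array(p,float)/5+[251,56]
fin(w,f([(120,14),(574,14),(570,124),(122,124)]),f((475,62)))
fin(w,f([(127,234),(567,236),(563,337),(131,337)]),f((372,293)))
fin(w,f([(135,440),(560,440),(556,540),(138,538)]),f((462,512)))
E
```

```text
axle [0.4957 0.334  0.06  ] len 0.0392 joint 1.654
axle [0.4986 0.2878 0.06  ] len 0.0413 joint 1.032
axle [0.5013 0.2416 0.06  ] len 0.0468 joint 1.465
```

```bash
cat >> h.py <<'E'
def fin2(v,c,tip,yaw=.0611):
    from scipy.optimize import brentq
    ex=np.array([np.cos(yaw),np.sin(yaw),0]); o,r=rays(v,[tip]); r=r[0]
    q=lambda z:(o+r*((z-o[2])/r[2]))-[c[0],c[1],.05]
    h=lambda z:np.hypot(q(z)@ex,z-.05)-.052
    z=brentq(h,.065,.13); print('joint',(np.arctan2(q(z)@ex,z-.05)+.9).round(3), 'y off',(q(z)@np.array([-ex[1],ex[0],0])).round(4))
E
python3 - <<'E'
from h import *
w=load('w3'); f=lambda p: np.array(p,float)/5+[251,56]
fin2(w,(.4957,.3335),f((475,62))); fin2(w,(.4985,.2876),f((372,293)));fin2(w,(.5013,.2416),f((462,512)))
w=load('w2'); f=lambda p: np.array(p,float)/5+[176,165]
fin2(w,(.4957,.3335),f((376,137)))
E
```

```text
joint 1.421 y off -0.0007
joint 1.005 y off 0.0008
joint 1.396 y off 0.0011
joint 1.426 y off 0.0006
```

```bash
python3 - <<'E'
from h import *
c=(.5008,.2416)
arc(c,.1,.2,r=.1,n=1); arc(c,.1,.2,n=1)
ey=np.array([-np.sin(.0611),np.cos(.0611),0]);ex=np.array([np.cos(.0611),np.sin(.0611),0])
def P(th,r):
    N=np.eye(4);N[:3,:3]=(R.from_rotvec(ey*th)*R.from_euler('xyz',[180,0,93.5],degrees=True)).as_matrix();N[:3,3]=np.array([*c,.05])+r*(np.sin(th)*ex+[0,0,np.cos(th)]);return N
T=P(.2,.031)
for th in np.linspace(.2,-.5,9)[1:]: 
    N=P(th,.031);print((T[:3,:3].T@(N[:3,3]-T[:3,3])*100).round(2),round(th-.2,3))
for r in (.05,.08,.12): N=P(-.5,r);print((T[:3,:3].T@(N[:3,3]-T[:3,3])*100).round(2))
E
```

```text
go [ 1.9   1.77 12.99] [ 0.197  0.001 -0.001] rows>= 3
go [ 1.91  0.42 19.76] [ 0.197  0.001 -0.001] rows>= 4
[-0.   -0.27  0.01] -0.088
[-0.   -0.54  0.05] -0.175
[-0.   -0.8   0.11] -0.262
[-0.   -1.06  0.19] -0.35
[-0.   -1.31  0.29] -0.438
[-0.   -1.55  0.42] -0.525
[-0.   -1.78  0.56] -0.612
[-0.   -2.    0.73] -0.7
[-0.   -3.22 -0.72]
[-0.   -5.15 -3.02]
[-0.   -7.73 -6.08]
```

arm_command:
  motion:
    - [0,1,0.9,5,0.1,0,0]
    - [0,1.9,1.75,9,0.197,0,0]
    - [0,1.9,1.75,13,0.197,0,0]
    - [0,1.9,1.75,13,0.197,0,0]
    - [0,1.9,1.3,15.3,0.197,0,0]
    - [0,1.9,0.85,17.6,0.197,0,0]
    - [0,1.9,0.42,19.75,0.197,0,0]
    - [0,1.9,0.42,19.75,0.197,0,0]
    - [-1,1.9,0.42,19.75,0.197,0,0]
    - [-1,1.9,0.42,19.75,0.197,0,0]
    - [-1,1.9,0.42,19.75,0.197,0,0]
    - [-1,1.9,0.42,19.75,0.197,0,0]
    - [-1,1.9,0.42,19.75,0.197,0,0]
    - [-1,1.9,0.42,19.75,0.197,0,0]

```text
time: 9.9
eef_pos: [0.5079, 0.2419, 0.0831]
ee_rot: [-168.7, -0.0, 93.4]
force: [-2.8, -0.5, 10.6]
opening: 0.084
grip_force: 29.9
```

arm_command:
  motion:
    - [-1,0,-0.27,0.01,-0.09,0,0]
    - [-1,0,-0.54,0.05,-0.175,0,0]
    - [-1,0,-0.8,0.11,-0.262,0,0]
    - [-1,0,-1.06,0.19,-0.35,0,0]
    - [-1,0,-1.31,0.29,-0.438,0,0]
    - [-1,0,-1.55,0.42,-0.525,0,0]
    - [-1,0,-1.78,0.56,-0.612,0,0]
    - [-1,0,-2,0.73,-0.7,0,0]
    - [-1,0,-2,0.73,-0.7,0,0]
    - [-1,0,-2,0.73,-0.7,0,0]
    - [-0.5,0,-2,0.73,-0.7,0,0]
    - [-0.5,0,-2,0.73,-0.7,0,0]
    - [-0.5,0,-2,0.73,-0.7,0,0]
    - [-0.5,0,-3.2,-0.7,-0.7,0,0]
    - [-0.5,0,-5.15,-3,-0.7,0,0]
    - [-0.5,0,-7.7,-6,-0.7,0,0]
    - [0,0,-7,-11,-0.5,0,0]
    - [0,0,-5.5,-14,-0.35,0,0]
    - [0,0,-4,-16,-0.2,0,0]
    - [0,0,-4,-18,-0.2,0,0]

```text
time: 11.9
eef_pos: [0.5072, 0.2434, 0.2724]
ee_rot: [176.9, -0.1, 93.5]
force: [-1.2, 0.7, -0.7]
opening: 0.498
grip_force: 0.0
```

```bash
python3 - <<'E'
from h import *
go([.504,.223,.278],93.5)
E
```

```text
go [-2.02 -0.41 -0.59] [ 0.053 -0.002 -0.   ] rows>= 1
```

arm_command:
  motion:
    - [1,-2,-0.4,-0.6,0.05,0,0]
    - [1,-2,-0.4,-0.6,0.05,0,0]
    - [1,-2,-0.4,-0.6,0.05,0,0]
    - [1,-2,-0.4,-0.6,0.05,0,0]

```text
time: 12.3
eef_pos: [0.5004, 0.2216, 0.2721]
ee_rot: [179.8, 0.3, 93.3]
force: [0.3, -0.3, 0.8]
opening: 0.819
grip_force: 0.0
```

```bash
python3 - <<'E'
from h import *
def fins(n,v):
    for c,s,nm in [((.4957,.3335),1,'L'),((.4985,.2876),0,'M'),((.5013,.2416),-1,'R')]:
        p=proj(v,[[c[0],c[1],.09]])[0]; g=v['fr'].min(2); y0=int(p[1])
        m=np.zeros_like(g); x0,x1=int(p[0]-45),int(p[0]+45); m[y0-5:y0+5,x0:x1]=(g[y0-5:y0+5,x0:x1]>95)
        cols=np.where(m.sum(0)>=5)[0]; d=s
        print(n,nm,cols.min(),cols.max(),y0)
        for ss in ([1,-1] if s==0 else [s]):
            x=cols.max()+.5-3.4 if ss>0 else cols.min()-.5+3.4+1
            fin2(v,c,(x,y0))
fins('old',load('w3')); fins('new',shot('wrist','w4'))
E
```

```text
old L 328 348 68
joint 1.4 y off -0.0004
old M 320 328 114
joint 0.999 y off 0.0013
joint 0.976 y off 0.0013
old R 275 345 158
joint -0.231 y off -0.0025
new L 331 351 65
joint 1.386 y off 0.0002
new M 322 331 113
joint 0.994 y off 0.0011
joint 0.952 y off 0.0011
new R 278 313 158
joint -0.172 y off -0.0025
```

```bash
python3 - <<'E'
from h import *
v=load('w4'); cv2.imwrite('pics/c5.png',cv2.resize(v['fr'][110:180,260:370],None,fx=6,fy=6,interpolation=2)[:,:,::-1])
E
```

```text
(no output)
```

View pics/c5.png

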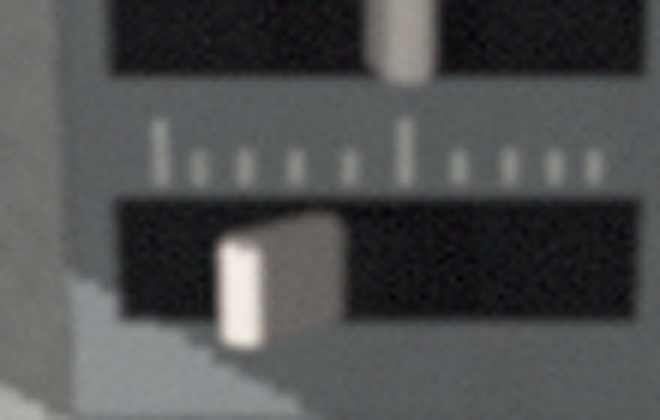

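The right fin now leans to the robot: the tip face at (241,293) stands over the third tick (digit 2).

```bash
python3 - <<'E'
from h import *
v=load('w4'); fin2(v,(.5013,.2416),(300.2,158.8))
go([.5,.0,.28],0); go([.42,-.255,.26],0)
E
```

```text
joint 0.419 y off 0.0004
go [-22.14  -1.32  -0.69] [6.000e-03 1.000e-03 1.629e+00] rows>= 11
go [-47.12 -10.8    1.4 ] [6.000e-03 1.000e-03 1.629e+00] rows>= 11
```

arm_command:
  motion:
    - [0.3,-22,-1,-0.7,0,0,1.629]
    - [0.3,-22,-1,-0.7,0,0,1.629]
    - [0.3,-22,-1,-0.7,0,0,1.629]
    - [0.3,-22,-1,-0.7,0,0,1.629]
    - [0.3,-22,-1,-0.7,0,0,1.629]
    - [0.3,-47,-9.8,1.4,0,0,1.629]
    - [0.3,-47,-9.8,1.4,0,0,1.629]
    - [0.3,-47,-9.8,1.4,0,0,1.629]
    - [0.3,-47,-9.8,1.4,0,0,1.629]
    - [0.3,-47,-9.8,1.4,0,0,1.629]
    - [0.3,-47,-9.8,1.4,0,0,1.629]
    - [0.3,-47,-9.8,1.4,0,0,1.629]
    - [0.3,-47,-9.8,1.4,0,0,1.629]
    - [0.3,-47,-9.8,1.4,0,0,1.629]

```text
time: 13.75
eef_pos: [0.4306, -0.2523, 0.2603]
ee_rot: [179.8, -0.2, 0.2]
force: [0.1, -0.1, 0.1]
opening: 0.644
grip_force: 0.0
```

```bash
python3 - <<'E'
from h import *
v=shot('wrist','w5');T=tool();print(T.round(3))
cv2.imwrite('pics/w5b.png',cv2.resize(v['fr'],(800,500),interpolation=2)[:,:,::-1])
E
```

```text
[[ 1.     0.003  0.003  0.431]
 [ 0.003 -1.    -0.004 -0.252]
 [ 0.003  0.004 -1.     0.26 ]
 [ 0.     0.     0.     1.   ]]
```

View pics/w5b.png

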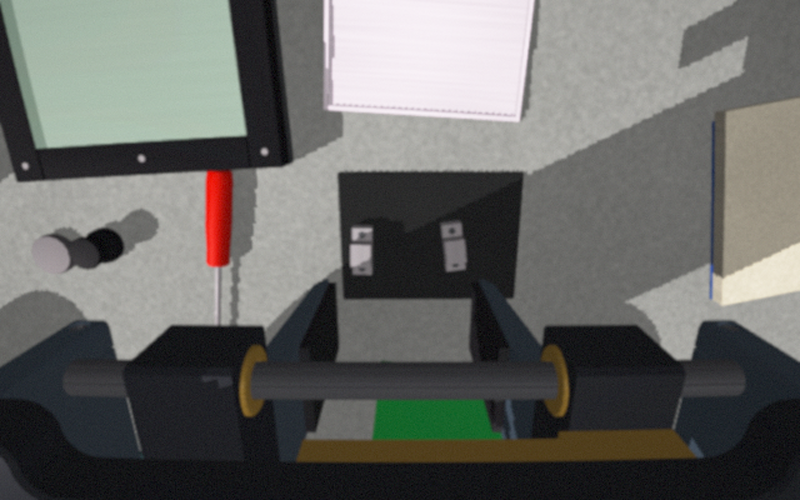

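The mat's blocks are at (361,250) and (453,246) in the enlarged wrist view. The tray lies beyond at (428,55), the stage at (140,85), and the driver at (218,220).

```bash
cat >> h.py <<'E'
def blobs(v,pts,z=.02,th=75,rad=16,pr=True):
    out=[]
    for p in pts:
        q=proj(v,[[p[0],p[1],z]])[0].astype(int); g=v['fr'].min(2); m=np.zeros_like(g)
        y,x=max(q[1]-rad,0),max(q[0]-rad,0); m[y:q[1]+rad,x:q[0]+rad]=g[y:q[1]+rad,x:q[0]+rad]>th
        cs=[c for c in cv2.findContours(m,0,1)[0] if cv2.contourArea(c)>15]
        c=max(cs,key=cv2.contourArea); P=onz(v,c.reshape(-1,2),z)[:,:2]*1000
        r=cv2.minAreaRect(P.astype(np.float32)); M=cv2.moments(c); cc=(M['m10']/M['m00'],M['m01']/M['m00'])
        (w,h),a=r[1],r[2]; a=a if w>h else a-90; a=(a+90)%180-90
        if pr: print('blob px',np.round(cc,1),'rect',np.round(r[0],1),np.round(sorted(r[1]),1),'ang',round(a,1))
        out.append((cc,np.array(r[0])/1000,a))
    return out
E
python3 - <<'E'
from h import *
w=load('w5');t=load('top0')
f=lambda *p:np.array(p)*.8
pts=onz(w,[f(361,250),f(453,246)],.02); print(pts.round(3))
a=blobs(w,pts);b=blobs(t,pts);
print(tri(w,[x[0] for x in a],t,[x[0] for x in b]).round(4))
E
```

```text
[[ 0.389 -0.21   0.02 ]
 [ 0.394 -0.304  0.02 ]]
blob px [288.3 198.9] rect [ 390.8 -209. ] [23.3 41.9] ang -1.1
blob px [362.8 195.9] rect [ 395.2 -305.1] [22.5 44.4] ang 8.6
blob px [375.3 246.3] rect [ 392.  -175.4] [18.8 83.6] ang -1.9
blob px [423.5 246.8] rect [ 387.7 -304.6] [30.2 52.7] ang 8.3
[[ 0.3872 -0.1927 -0.0161  0.03  ]
 [ 0.3896 -0.3075  0.0022  0.0006]]
```

```bash
python3 - <<'E'
from h import *
w=load('w5');t=load('top0');s=load('scene0')
print(tri(w,[[288.3,198.9],[362.8,195.9]],t,[[388.7,249],[424,247.4]]).round(4))
for n,v,W in [('top',t,(268,145,88,70)),('scene',s,(285,210,90,65))]:
    h=cv2.cvtColor(v['fr'],cv2.COLOR_RGB2HSV); m=np.zeros(h.shape[:2],np.uint8);x,y,ww,hh=W
    m[y:y+hh,x:x+ww]=((h[...,2]>110))[y:y+hh,x:x+ww]
    c=max(cv2.findContours(m,0,1)[0],key=cv2.contourArea);P=onz(v,c.reshape(-1,2),.044)[:,:2]*1000
    r=cv2.minAreaRect(P.astype(np.float32));print(n,np.round(r[0],1),np.round(r[1],1),round(r[2],1))
go([.435,-.209,.17],0)
E
```

```text
[[ 0.3851 -0.2103  0.0065  0.0051]
 [ 0.3886 -0.3087 -0.0006  0.0022]]
top [571.   -7.6] [151.6 201.5] 2.7
scene [572.7  -7.5] [149.8 200.4] 2.8
go [ 0.42 -4.37  9.02] [ 0.004 -0.003  0.003] rows>= 3
```

arm_command:
  motion:
    - [0.3,0.4,-2,4,0,0,0.003]
    - [0.3,0.4,-4.4,8,0,0,0.003]
    - [0.3,0.4,-4.4,9,0,0,0.003]
    - [0.3,0.4,-4.4,9,0,0,0.003]

```text
time: 14.2
eef_pos: [0.4342, -0.2085, 0.1691]
ee_rot: [179.8, -0.0, -0.0]
force: [0.3, 0.1, 0.6]
opening: 0.651
grip_force: 0.0
```

```bash
python3 - <<'E'
from h import *
v=shot('wrist','w6');w=load('w5')
a=blobs(v,[[.390,-.209],[.394,-.305]],rad=30,th=80);b=blobs(w,[[.390,-.209],[.394,-.305]])
print(tri(v,[x[0] for x in a],w,[x[0] for x in b]).round(4)); print(proj(v,[[.39,-.209,.02],[.394,-.305,.02]]))
x,y=[int(q) for q in proj(v,[[.39,-.209,.02]])[0]]
cv2.imwrite('pics/c6.png',np.hstack([cv2.resize(v['fr'][y-35:y+35,x-35:x+35],(400,400),interpolation=2),cv2.resize(w['fr'][180:220,268:308],(400,400),interpolation=2)])[:,:,::-1]);print(x-35,y-35)
E
```

```text
blob px [323.6 237.5] rect [ 378.7 -210.5] [22.6 31.5] ang -0.5
blob px [418.9 233.2] rect [ 383.6 -308.3] [24.1 31.7] ang 5.5
blob px [288.3 198.9] rect [ 390.8 -209. ] [23.3 41.9] ang -1.1
blob px [362.8 195.9] rect [ 395.2 -305.1] [22.5 44.4] ang 8.6
[[ 0.4034 -0.2122  0.07    0.0063]
 [ 0.4034 -0.2981  0.0595  0.0065]]
[[322.49070483 228.05135406]
 [416.06165043 224.25932346]]
287 193
```

View pics/c6.png

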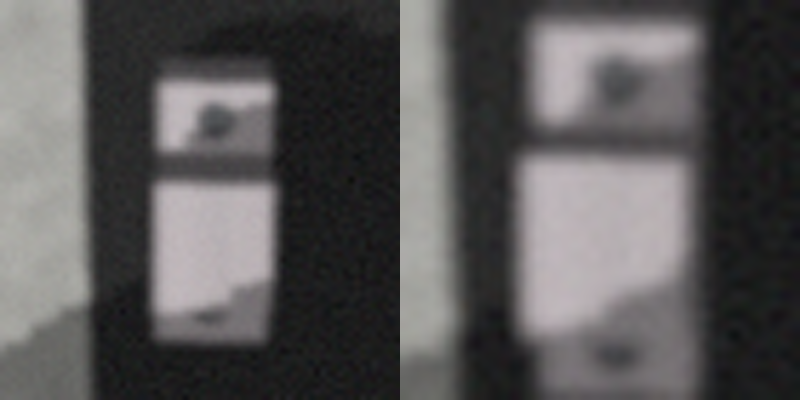

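The close crops show block 1 on its foot: raised top corners at (153,183)/(277,183) on the left and (520,155)/(695,155) on the right, with the foot end edge at y=80 and y=20.

```bash
python3 - <<'E'
from h import *
v=load('w6');w=load('w5')
A=(np.array([(153,183),(277,183),(155,80),(277,80)])+.5)/(400/70)-.5+[287,193]
B=(np.array([(120,155),(295,155),(130,20),(303,20)])+.5)/10-.5+[268,180]
print(tri(v,A,w,B).round(4)); print(onz(v,A[:2],.034).round(4),onz(v,A[2:],.018).round(4)); print(onz(w,B[:2],.034).round(4),onz(w,B[2:],.018).round(4))
E
```

```text
[[ 3.998e-01 -2.002e-01  3.510e-02  5.000e-04]
 [ 3.992e-01 -2.216e-01  3.300e-02  8.000e-04]
 [ 4.134e-01 -2.003e-01  2.040e-02  3.000e-04]
 [ 4.128e-01 -2.219e-01  1.820e-02  6.000e-04]]
[[ 0.3992 -0.2001  0.034 ]
 [ 0.3992 -0.2213  0.034 ]] [[ 0.4125 -0.2001  0.018 ]
 [ 0.4125 -0.2217  0.018 ]]
[[ 0.3997 -0.2003  0.034 ]
 [ 0.3998 -0.2219  0.034 ]] [[ 0.4129 -0.2001  0.018 ]
 [ 0.413  -0.222   0.018 ]]
```

arm_command:
  motion:
    - [0.1,-2.5,0.25,3,0,0,0]
    - [0.1,-4.65,0.25,7,0,0,0]
    - [0.1,-4.65,0.25,10.5,0,0,0]
    - [0.1,-4.65,0.25,13,0,0,0]
    - [0.1,-4.65,0.25,15,0,0,0]
    - [0.1,-4.65,0.25,15.9,0,0,0]
    - [0.1,-4.65,0.25,15.9,0,0,0]
    - [0.1,-4.65,0.25,15.9,0,0,0]
    - [-1,-4.65,0.25,15.9,0,0,0]
    - [-1,-4.65,0.25,15.9,0,0,0]
    - [-1,-4.65,0.25,15.9,0,0,0]
    - [-1,-4.65,0.25,15.9,0,0,0]
    - [-1,-4.65,0.25,15.9,0,0,0]

```text
time: 15.55
eef_pos: [0.3886, -0.2128, 0.0113]
ee_rot: [179.8, -0.2, -0.2]
force: [-2.0, 1.6, 7.3]
opening: 0.217
grip_force: 30.0
```

```bash
python3 - <<'E'
from h import *
s=manip.sense();print(s['eef_pos'],s['opening']*91,s['grip_force'],s['force'])
go([.388,-.211,.12],0);go([.570,.0325,.12],2.75);go([.570,.0325,.051],2.75)
E
```

```text
[ 0.38862226 -0.21282846  0.01132724] 19.702058984503356 29.990931898355484 [-1.97461649  1.58765955  7.33351828]
go [ -0.03  -0.14 -10.87] [ 0.004 -0.003 -0.004] rows>= 3
go [ 18.08 -24.55 -10.91] [ 0.004 -0.003 -0.052] rows>= 7
go [ 18.06 -24.58  -4.01] [ 0.004 -0.003 -0.052] rows>= 7
```

arm_command:
  motion:
    - [-1,0,0,-3.5,0,0,0]
    - [-1,0,0,-7,0,0,0]
    - [-1,3,-4,-10.9,0,0,0]
    - [-1,6,-8,-10.9,0,0,-0.02]
    - [-1,9,-12,-10.9,0,0,-0.04]
    - [-1,12,-16,-10.9,0,0,-0.052]
    - [-1,15,-20,-10.9,0,0,-0.052]
    - [-1,17,-23.5,-10.9,0,0,-0.052]
    - [-1,18.1,-24.6,-10,0,0,-0.052]
    - [-1,18.1,-24.6,-8,0,0,-0.052]
    - [-1,18.1,-24.6,-6,0,0,-0.052]
    - [-1,18.1,-24.6,-5,0,0,-0.052]
    - [-1,18.1,-24.6,-4.4,0,0,-0.052]
    - [-1,18.1,-24.6,-4.1,0,0,-0.052]
    - [-1,18.1,-24.6,-4.05,0,0,-0.052]

```text
time: 17.05
eef_pos: [0.5706, 0.0326, 0.0515]
ee_rot: [179.8, -0.2, 2.8]
force: [-0.6, -0.5, -2.2]
opening: 0.218
grip_force: 30.0
```

Still held, and just above the glass or touching it. I release it and lift for block 2.

arm_command:
  motion:
    - [-1,0,0,0.05,0,0,0]
    - [-0.1,0,0,0.05,0,0,0]
    - [-0.1,0,0,0.05,0,0,0]
    - [-0.1,0,0,0.05,0,0,0]
    - [-0.1,0,0,-2,0,0,0]
    - [-0.1,0,0,-5,0,0,0]
    - [-0.1,0,0,-8,0,0,0]
    - [-0.1,0,0,-10,0,0,0]
    - [-0.1,0,0,-10,0,0,0]

```text
time: 17.95
eef_pos: [0.5717, 0.0332, 0.154]
ee_rot: [179.8, -0.4, 2.8]
force: [-1.1, 0.1, -0.1]
opening: 0.45
grip_force: 0.0
```

```bash
python3 - <<'E'
from h import *
print(tool()[:3,3].round(4))
T=go([.435,-.307,.17],0); go([.392,-.307,.010],9,T=T)
E
```

```text
[0.5717 0.0332 0.154 ]
go [-15.29  33.32  -1.57] [ 0.004 -0.008  0.049] rows>= 8
go [-4.3 -0.  16. ] [ 0.     0.    -0.157] rows>= 4
```

arm_command:
  motion:
    - [0,-15.3,33.3,-1.6,0,0,0.05]
    - [0,-15.3,33.3,-1.6,0,0,0.05]
    - [0,-15.3,33.3,-1.6,0,0,0.05]
    - [0,-15.3,33.3,-1.6,0,0,0.05]
    - [0,-15.3,33.3,-1.6,0,0,0.05]
    - [0,-15.3,33.3,-1.6,0,0,0.05]
    - [0,-15.3,33.3,-1.6,0,0,0.05]
    - [0,-15.3,33.3,-1.6,0,0,0.05]
    - [0,-15.3,33.3,-1.6,0,0,0.05]
    - [0,-15.3,33.3,-1.6,0,0,0.05]

```text
time: 18.95
eef_pos: [0.4329, -0.3064, 0.1673]
ee_rot: [179.8, -0.1, -0.1]
force: [0.5, 0.3, 0.2]
opening: 0.498
grip_force: 0.0
```

```bash
python3 - <<'E'
from h import *
v=shot('wrist','w7'); print(tool()[:3,3].round(4))
for th in (55,70,80,95): blobs(v,[[.390,-.307]],rad=35,th=th)
blobs(load('w6'),[[.390,-.209]],rad=30,th=55)
E
```

```text
[ 0.4332 -0.306   0.1675]
blob px [320.  223.9] rect [ 393.6 -304. ] [23.2 54.3] ang 7.7
blob px [320.1 225.2] rect [ 393.  -304.2] [22.1 52.1] ang 7.5
blob px [321.2 233.4] rect [ 383.4 -305.5] [21.5 31.8] ang 8.1
blob px [321.2 233.6] rect [ 383.2 -305.6] [20.1 30.4] ang 8.1
blob px [323.8 228. ] rect [ 390.  -210.1] [23.9 53.9] ang -0.1
```

arm_command:
  motion:
    - [0,-2.1,-0.1,3,0,0,-0.06]
    - [0,-4.2,-0.1,7,0,0,-0.136]
    - [0,-4.2,-0.1,10.5,0,0,-0.136]
    - [0,-4.2,-0.1,13,0,0,-0.136]
    - [0,-4.2,-0.1,15,0,0,-0.136]
    - [0,-4.2,-0.1,15.75,0,0,-0.136]
    - [0,-4.2,-0.1,15.75,0,0,-0.136]
    - [0,-4.2,-0.1,15.75,0,0,-0.136]
    - [-1,-4.2,-0.1,15.75,0,0,-0.136]
    - [-1,-4.2,-0.1,15.75,0,0,-0.136]
    - [-1,-4.2,-0.1,15.75,0,0,-0.136]
    - [-1,-4.2,-0.1,15.75,0,0,-0.136]
    - [-1,-4.2,-0.1,15.75,0,0,-0.136]

```text
time: 20.3
eef_pos: [0.3919, -0.3065, 0.0109]
ee_rot: [179.7, -0.1, 7.7]
force: [-0.8, 2.0, 7.9]
opening: 0.217
grip_force: 30.0
```

```bash
python3 - <<'E'
from h import *
s=manip.sense();print(s['eef_pos'],s['opening']*91,s['grip_force'],s['force'])
go([.39,-.305,.12],7.8);go([.574,-.0475,.12],2.75);go([.574,-.0475,s['eef_pos'][2]+.040],2.75)
E
```

```text
[ 0.39185327 -0.30651891  0.010858  ] 19.738911806322328 29.986197128891945 [-0.81618956  1.99545986  7.87286329]
go [ -0.14  -0.13 -10.92] [ 0.004 -0.003 -0.002] rows>= 3
go [ 21.55 -23.18 -10.96] [ 0.004 -0.003  0.086] rows>= 7
go [ 21.53 -23.21  -4.05] [ 0.004 -0.003  0.086] rows>= 7
```

arm_command:
  motion:
    - [-1,0,0,-3.5,0,0,0]
    - [-1,0,0,-7,0,0,0]
    - [-1,3.5,-4,-10.9,0,0,0.02]
    - [-1,7,-7.5,-10.9,0,0,0.04]
    - [-1,10.5,-11,-10.9,0,0,0.06]
    - [-1,14,-15,-10.9,0,0,0.086]
    - [-1,17.5,-19,-10.9,0,0,0.086]
    - [-1,20.5,-22.3,-10.9,0,0,0.086]
    - [-1,21.5,-23.2,-10,0,0,0.086]
    - [-1,21.5,-23.2,-8,0,0,0.086]
    - [-1,21.5,-23.2,-6,0,0,0.086]
    - [-1,21.5,-23.2,-5,0,0,0.086]
    - [-1,21.5,-23.2,-4.4,0,0,0.086]
    - [-1,21.5,-23.2,-4.1,0,0,0.086]
    - [-1,21.5,-23.2,-4.05,0,0,0.086]
    - [-1,21.5,-23.2,-4,0,0,0.086]

```text
time: 21.9
eef_pos: [0.574, -0.0478, 0.0508]
ee_rot: [179.8, -0.2, 2.8]
force: [-5.3, 0.2, 12.2]
opening: 0.215
grip_force: 30.0
```

Contact with the glass. I release, lift and back off so the wrist camera sees the stage.

arm_command:
  motion:
    - [-0.1,0,0,0,0,0,0]
    - [-0.1,0,0,0,0,0,0]
    - [-0.1,0,0,0,0,0,0]
    - [-0.1,0,0,-2,0,0,0]
    - [-0.1,0,0,-5,0,0,0]
    - [-0.1,0,0,-9,0,0,0]
    - [0.5,0,0,-13,0,0,0]
    - [0.5,1,-4,-16,0,0,0]
    - [0.5,2,-4,-16,0,0,0]
    - [0.5,2,-4,-16,0,0,0]

```text
time: 22.9
eef_pos: [0.5923, -0.0055, 0.2105]
ee_rot: [179.7, -0.3, 2.9]
force: [0.3, 0.6, 0.1]
opening: 0.746
grip_force: 0.0
```

```bash
python3 - <<'E'
from h import *
v=shot('wrist','w8'); t=shot('top','top1');print(tool()[:3,3].round(4))
a=cv2.resize(v['fr'],(400,250));
x,y=proj(t,[[.55,.0,.04]])[0].astype(int)
b=cv2.resize(t['fr'][y-75:y+75,x-120:x+120],(400,250),interpolation=2)
c=cv2.resize(v['fr'][60:310,120:520],(800,500),interpolation=2)[:340]
cv2.imwrite('pics/c7.png',np.vstack([np.hstack([a,b]),c])[:,:,::-1])
E
```

```text
[ 0.5903 -0.0063  0.2085]
```

View pics/c7.png

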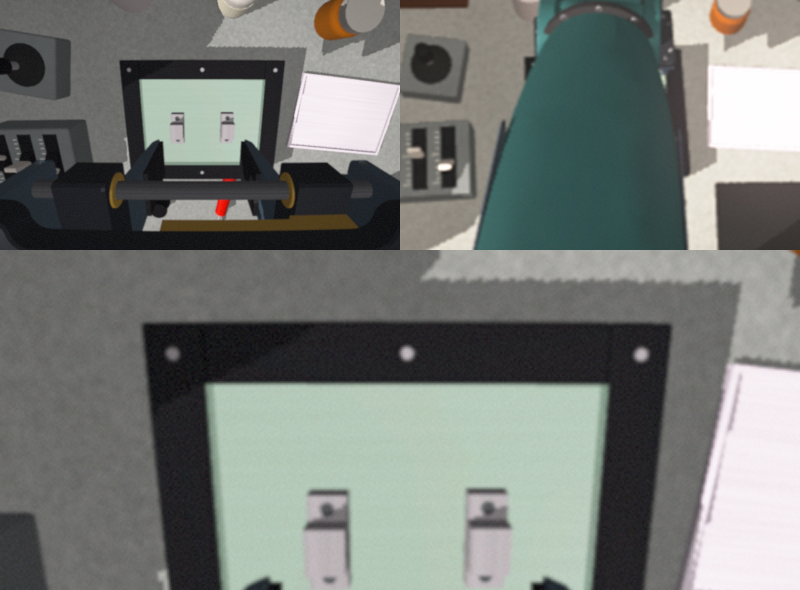

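Both blocks stand clear of each other on the glass, at (327,540) and (488,540) in the lower tile, well inside it. Next I locate the jog base precisely.

```bash
python3 - <<'E'
from h import *
t=load('top1'); t0=load('top0'); w=load('w1')
x,y=proj(t,[[.66,.28,.04]])[0].astype(int)
x2,y2=proj(w,[[.66,.28,.04]])[0].astype(int); print(x,y,x2,y2)
a=cv2.resize(t0['fr'][y-30:y+30,x-30:x+30],(400,400),interpolation=2)
b=cv2.resize(w['fr'][y2-55:y2+55,x2-55:x2+55],(400,400),interpolation=2)
cv2.imwrite('pics/c8.png',np.hstack([a,b])[:,:,::-1])
E
```

```text
207 148 424 198
```

View pics/c8.png

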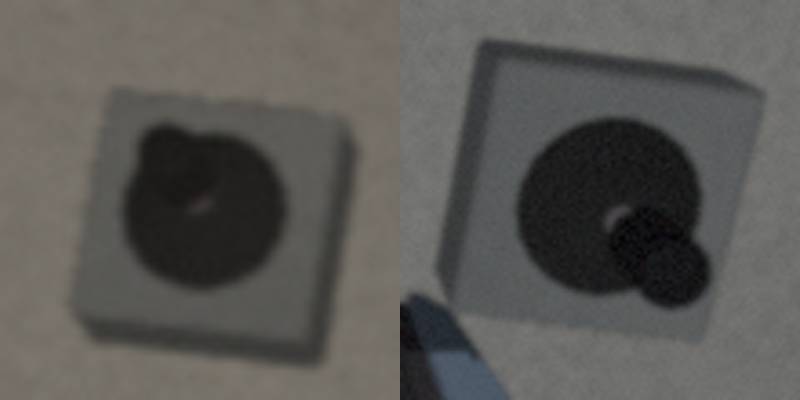

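The crops show the disc centres at (205,210) and (609,206), and the stick tops at (165,150) and (674,270).

```bash
python3 - <<'E'
from h import *
t=load('top0'); w=load('w1')
A=lambda p:(np.array(p,float)+.5)/(400/60)-.5+[177,118]
B=lambda p:(np.array(p,float)-[400,0]+.5)/(400/110)-.5+[369,143]
print('disc',onz(w,B([(609,206)]),.047),onz(t,A([(205,210)]),.047))
print('top',tri(w,B([(674,270)]),t,A([(167,152)])).round(4),onz(w,B([(674,270)]),.12))
c=onz(w,B([(497,58),(765,92),(703,343),(452,302)]),.045);print(c.round(4),c.mean(0).round(4))
for i,j,o in [(0,1,0),(3,2,0),(3,0,90),(2,1,90)]:
    d=c[j]-c[i];print(np.degrees(np.arctan2(d[1],d[0]))-o,np.linalg.norm(d))
E
```

```text
disc [[0.66012076 0.2804275  0.047     ]] [[0.65663731 0.27937303 0.047     ]]
top [[0.6592 0.28   0.1137 0.0033]] [[0.65851917 0.28210154 0.12      ]]
[[0.6158 0.3345 0.045 ]
 [0.7134 0.3227 0.045 ]
 [0.7022 0.2252 0.045 ]
 [0.6049 0.242  0.045 ]] [0.6591 0.2811 0.045 ]
-6.903380362713982 0.09830569993436927
-9.820886500715307 0.09872828530414401
-6.747504287052976 0.09317971891574725
-6.583592764236585 0.098205984483221
```

```bash
python3 - <<'E'
from h import *
go([.653,.231,.20],-7);go([.653,.231,.09],-7)
E
```

```text
go [  7.41 -23.4    0.77] [ 0.004 -0.001  0.171] rows>= 5
go [  7.4  -23.45  11.77] [ 0.004 -0.001  0.171] rows>= 6
```

arm_command:
  motion:
    - [-1,7.4,-23.4,0.8,0,0,0.171]
    - [-1,7.4,-23.4,0.8,0,0,0.171]
    - [-1,7.4,-23.4,0.8,0,0,0.171]
    - [-1,7.4,-23.4,0.8,0,0,0.171]
    - [-1,7.4,-23.4,0.8,0,0,0.171]
    - [-1,7.4,-23.4,0.8,0,0,0.171]
    - [-1,7.4,-23.4,4,0,0,0.171]
    - [-1,7.4,-23.4,7,0,0,0.171]
    - [-1,7.4,-23.4,9.5,0,0,0.171]
    - [-1,7.4,-23.4,11.8,0,0,0.171]
    - [-1,7.4,-23.4,11.8,0,0,0.171]
    - [-1,7.4,-23.4,11.8,0,0,0.171]

```text
time: 24.2
eef_pos: [0.6536, 0.2298, 0.0906]
ee_rot: [179.7, -0.1, -7.1]
force: [-0.1, 0.7, 0.4]
opening: 0.008
grip_force: 0.0
```

arm_command:
  motion:
    - [-1,0,-1,0,0,0,0]
    - [-1,0,-2,0,0,0,0]
    - [-1,0,-2.7,0,0,0,0]
    - [-1,0,-3.3,0,0,0,0]
    - [-1,0,-3.8,0,0,0,0]
    - [-1,0,-4.2,0,0,0,0]
    - [-1,0,-4.5,0,0,0,0]
    - [-1,0,-4.5,0,0,0,0]

```text
time: 25.0
eef_pos: [0.6597, 0.2757, 0.091]
ee_rot: [179.8, -0.2, -7.0]
force: [0.3, -4.3, 3.6]
opening: 0.003
grip_force: 2.1
```

arm_command:
  motion:
    - [-1,0,-0.1,0,0,0,0]
    - [-1,0,-0.15,0,0,0,0]
    - [-1,0,-0.15,0,0,0,0]
    - [-1,0,-0.15,0,0,0,0]
    - [-1,0,-0.15,0,0,0,0]
    - [-1,0,-0.15,0,0,0,0]
    - [-1,0,-0.15,0,0,0,0]
    - [-1,0,-0.15,0,0,0,0]
    - [-1,0,-0.15,0,0,0,0]
    - [-1,0,-0.15,0,0,0,0]
    - [-1,0,-0.15,0,0,0,0]
    - [-1,0,-0.15,0,0,0,0]

```text
time: 26.2
eef_pos: [0.6598, 0.277, 0.0909]
ee_rot: [179.8, -0.2, -7.0]
force: [0.8, -4.6, 1.4]
opening: 0.007
grip_force: 2.1
```

```bash
python3 - <<'E'
from h import *
v=shot('wrist','w9'); s=shot('scene','s9');print(manip.sense()['force'])
# where would stick top be
e=np.array([.122,.9925,0])
def top(th): return np.array([.659,.2805,.045])+.075*(np.sin(th)*e+[0,0,np.cos(th)])
X=np.array([top(0),top(.3),top(.4),top(.5)]);print(proj(v,X).round(0),proj(s,X).round(0))
x,y=proj(s,X[:1])[0].astype(int)
x2,y2=proj(v,X[:1])[0].astype(int)
a=cv2.resize(s['fr'][y-30:y+40,x-35:x+35],(400,400),interpolation=2);b=cv2.resize(v['fr'][max(y2-60,0):y2+60,x2-60:x2+60],(400,400),interpolation=2)
cv2.imwrite('pics/c9.png',np.hstack([a,b])[:,:,::-1]);print(x-35,y-30,x2-60,y2-60)
E
```

```text
[ 1.38189506 -3.76046107  1.75348034]
[[315. 283.]
 [270. 279.]
 [257. 276.]
 [245. 273.]] [[440. 235.]
 [448. 236.]
 [450. 236.]
 [452. 237.]]
404 205 255 222
```

View pics/c9.png

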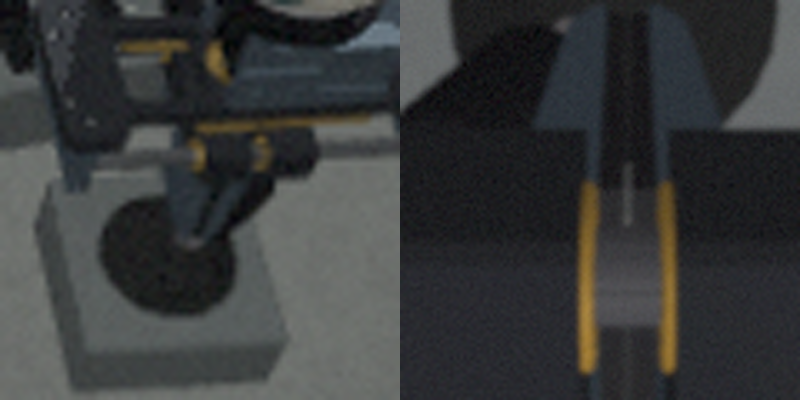

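The stick leans to the left behind the finger, with its top near (270,182) in the scene crop, but perhaps only about 0.3 rad. I push on in small steps and watch the force.

arm_command:
  motion:
    - [-1,0,-0.2,0,0,0,0]
    - [-1,0,-0.3,0,0,0,0]
    - [-1,0,-0.3,0,0,0,0]
    - [-1,0,-0.3,0,0,0,0]

```text
time: 26.7
eef_pos: [0.66, 0.28, 0.0907]
ee_rot: [179.8, -0.2, -7.0]
force: [1.3, -4.7, -0.2]
opening: 0.005
grip_force: 2.2
```

arm_command:
  motion:
    - [-1,0,-0.2,0,0,0,0]
    - [-1,0,-0.3,0,0,0,0]
    - [-1,0,-0.3,0,0,0,0]
    - [-1,0,-0.3,0,0,0,0]

```text
time: 27.1
eef_pos: [0.6601, 0.2828, 0.0905]
ee_rot: [179.8, -0.1, -7.0]
force: [1.1, -5.7, 0.2]
opening: 0.002
grip_force: 2.4
```

arm_command:
  motion:
    - [-1,0,-0.2,0,0,0,0]
    - [-1,0,-0.3,0,0,0,0]
    - [-1,0,-0.3,0,0,0,0]
    - [-1,0,-0.3,0,0,0,0]

```text
time: 27.5
eef_pos: [0.6602, 0.2849, 0.0903]
ee_rot: [179.7, -0.1, -7.0]
force: [0.2, -11.3, 0.4]
opening: 0.005
grip_force: 5.4
```

The force jump shows the stop has been reached (0.5 rad). I hold here for over 3 s, then let it return.

arm_command:
  motion:
    - [-1,0,0.15,0,0,0,0]
    - [-1,0,0.15,0,0,0,0]
    - [-1,0,0.15,0,0,0,0]
    - [-1,0,0.15,0,0,0,0]
    - [-1,0,0.15,0,0,0,0]
    - [-1,0,0.15,0,0,0,0]
    - [-1,0,0.15,0,0,0,0]
    - [-1,0,0.15,0,0,0,0]
    - [-1,0,0.15,0,0,0,0]
    - [-1,0,0.15,0,0,0,0]
    - [-1,0,0.15,0,0,0,0]
    - [-1,0,0.15,0,0,0,0]
    - [-1,0,0.15,0,0,0,0]
    - [-1,0,0.15,0,0,0,0]
    - [-1,0,0.15,0,0,0,0]
    - [-1,0,0.15,0,0,0,0]
    - [-1,0,0.15,0,0,0,0]
    - [-1,0,0.15,0,0,0,0]
    - [-1,0,0.15,0,0,0,0]
    - [-1,0,0.15,0,0,0,0]

```text
time: 29.5
eef_pos: [0.6602, 0.2842, 0.0905]
ee_rot: [179.7, -0.1, -7.0]
force: [0.2, -6.2, -0.5]
opening: 0.006
grip_force: 2.6
```

arm_command:
  motion:
    - [-1,0,0,0,0,0,0]
    - [-1,0,0,0,0,0,0]
    - [-1,0,0,0,0,0,0]
    - [-1,0,0,0,0,0,0]
    - [-1,0,0,0,0,0,0]
    - [-1,0,0,0,0,0,0]
    - [-1,0,0,0,0,0,0]
    - [-1,0,0,0,0,0,0]
    - [-1,0,0,0,0,0,0]
    - [-1,0,0,0,0,0,0]
    - [-1,0,0,0,0,0,0]
    - [-1,0,0,0,0,0,0]
    - [-1,0,0,0,0,0,0]
    - [-1,0,0,0,0,0,0]
    - [-1,0,0,0,0,0,0]
    - [-1,0,0,0,0,0,0]

```text
time: 31.1
eef_pos: [0.6602, 0.2842, 0.0905]
ee_rot: [179.8, -0.1, -7.0]
force: [1.0, -5.5, -0.5]
opening: 0.007
grip_force: 2.6
```

arm_command:
  motion:
    - [-1,0,0.7,0,0,0,0]
    - [-1,0,1.4,0,0,0,0]
    - [-1,0,2.1,0,0,0,0]
    - [-1,0,2.8,0,0,0,0]
    - [-1,0,3.6,0,0,0,0]
    - [-1,0,4.5,0,0,0,0]
    - [-1,0,6,0,0,0,0]
    - [-1,0,7,0,0,0,0]
    - [-1,0,7,-3,0,0,0]
    - [-1,0,7,-7,0,0,0]
    - [-1,0,7,-11,0,0,0]
    - [-1,0,7,-12,0,0,0]
    - [-1,0,7,-12,0,0,0]

```text
time: 32.4
eef_pos: [0.6526, 0.2152, 0.2131]
ee_rot: [179.9, -0.4, -7.0]
force: [-0.3, 0.4, 0.2]
opening: 0.004
grip_force: 0.0
```

```bash
python3 - <<'E'
from h import *
go([.635,-.012,.215],2.75)
E
```

```text
go [ 1.04 22.76 -0.13] [ 0.003 -0.006 -0.171] rows>= 5
```

arm_command:
  motion:
    - [0.3,-1,22.7,0,0,0,-0.171]
    - [0.3,-1,22.7,0,0,0,-0.171]
    - [0.3,-1,22.7,0,0,0,-0.171]
    - [0.3,-1,22.7,0,0,0,-0.171]
    - [0.3,-1,22.7,0,0,0,-0.171]
    - [0.3,-1,22.7,0,0,0,-0.171]
    - [0.3,-1,22.7,0,0,0,-0.171]

```text
time: 33.1
eef_pos: [0.6133, -0.0091, 0.2104]
ee_rot: [179.8, -0.0, 2.7]
force: [-1.0, -0.6, -0.4]
opening: 0.591
grip_force: 0.0
```

```bash
cat >> h.py <<'E'
def onglass(v,z=.06):
    fr=v['fr'].astype(int); c=np.array([.572,-.0075]);a=np.radians(2.75);ex=np.array([np.cos(a),np.sin(a)]);ey=np.array([-ex[1],ex[0]])
    q=[np.r_[c+i*ex*.074+j*ey*.098,.044] for i,j in [(1,1),(1,-1),(-1,-1),(-1,1)]]
    roi=np.zeros(fr.shape[:2],np.uint8);cv2.fillPoly(roi,[proj(v,q).astype(np.int32)],1)
    m=((fr[...,1]-fr[...,0]<10)&(roi>0)).astype(np.uint8)
    for k in cv2.findContours(m,0,1)[0]:
        if cv2.contourArea(k)<80: continue
        P=onz(v,k.reshape(-1,2),z)[:,:2]*1000; r=cv2.minAreaRect(P.astype(np.float32));(w,h),a=r[1],r[2];a=a if w>h else a-90
        print('obj',np.round(r[0],1),np.round(sorted(r[1]),1),round((a+90)%180-90,1))
E
python3 - <<'E'
from h import *
onglass(load('w8')); v=shot('wrist','w10');print(tool()[:3,3].round(4)); onglass(v)
fr=v['fr'];f8=load('w8')['fr']; cv2.imwrite('pics/c10.png',fr[:,:,::-1])
E
```

```text
obj [533.7 -88.3] [28.3 45.7] 2.4
obj [526.   69.3] [30.3 45.6] 3.3
obj [571.1  32.8] [23.7 51.9] 3.1
obj [575.6 -48.6] [24.6 52.9] 2.9
[ 0.6136 -0.0084  0.2107]
obj [543.5 -83.7] [38.4 65.3] 1.3
obj [548.9  48. ] [ 52.9 109.9] -20.1
obj [576.4 -48.6] [23.9 53. ] 4.0
```

arm_command:
  motion:
    - [1,2,2,-3,0,0,0]
    - [1,2,2,-6,0,0,0]
    - [1,2,2,-6,0,0,0]
    - [1,2,2,-6,0,0,0]

```text
time: 33.55
eef_pos: [0.635, -0.0263, 0.2718]
ee_rot: [179.8, -0.2, 2.8]
force: [-0.2, -0.2, -0.1]
opening: 0.965
grip_force: 0.0
```

```bash
cat >> h.py <<'E'
def traypose(v,c=(.605,-.28)):
    # bright near-white quad around the expected place
    fr=v['fr'].astype(int); m=((fr.min(2)>150)&(fr[...,0]>=fr[...,1]+3)).astype(np.uint8)
    m=cv2.morphologyEx(cv2.morphologyEx(m,3,np.ones((3,3))),2,np.ones((5,5)))
    k=max(cv2.findContours(m,0,1)[0],key=cv2.contourArea); P=onz(v,k.reshape(-1,2),.008)[:,:2]*1000
    r=cv2.minAreaRect(P.astype(np.float32)); b=cv2.boundingRect(k); print('tray',np.round(r[0],1),np.round(r[1],1),round(r[2],1),'px',b)
E
python3 - <<'E'
from h import *
v=shot('wrist','w11');print(tool()[:3,3].round(4)); onglass(v); traypose(v);traypose(load('top1'));traypose(load('scene0'));traypose(load('s9'));traypose(load('w8'))
E
```

```text
[ 0.6344 -0.0264  0.271 ]
obj [534.7  76.5] [19.4 63.2] 4.8
obj [571.4  32.6] [24.7 53.9] 0.8
obj [576.7 -49.1] [22.  53.3] 3.2
tray [ 590.1 -274.2] [196.1 146.2] 87.0 px (428, 146, 151, 111)
tray [954.9 -48.4] [1939.5  389.1] 89.8 px (0, 0, 640, 119)
tray [ 608.2 -274.7] [190.4 104.9] 87.3 px (199, 253, 70, 40)
tray [ 590.9 -274. ] [191.3 140.1] 86.8 px (199, 243, 70, 50)
tray [ 591.2 -274. ] [197.  143.6] 86.9 px (461, 117, 179, 133)
```

```bash
python3 - <<'E'
from h import *
T=go([.5745,-.0485,.12],3);go([.5745,-.0485,.051],3)
T[2,3]=.051
go([.589,-.314,.12],-3.1,T=T);go([.589,-.314,.0115],-3.1,T=T)
E
```

```text
go [-6.12  1.85 15.09] [ 0.004 -0.002 -0.003] rows>= 4
go [-6.13  1.82 21.99] [ 0.004 -0.002 -0.003] rows>= 5
go [ 0.06 26.59 -6.9 ] [ 0.    -0.     0.106] rows>= 6
go [ 0.06 26.59  3.95] [ 0.    -0.     0.106] rows>= 6
```

arm_command:
  motion:
    - [0,-3,1.8,5,0,0,0]
    - [0,-6.1,1.8,9,0,0,0]
    - [0,-6.1,1.8,13,0,0,0]
    - [0,-6.1,1.8,16,0,0,0]
    - [0,-6.1,1.8,18.5,0,0,0]
    - [0,-6.1,1.8,20.5,0,0,0]
    - [0,-6.1,1.8,21.9,0,0,0]
    - [0,-6.1,1.8,21.9,0,0,0]
    - [-1,-6.1,1.8,21.9,0,0,0]
    - [-1,-6.1,1.8,21.9,0,0,0]
    - [-1,-6.1,1.8,21.9,0,0,0]
    - [-1,-6.1,1.8,21.9,0,0,0]
    - [-1,-6.1,1.8,21.9,0,0,0]

```text
time: 34.9
eef_pos: [0.5759, -0.0492, 0.0538]
ee_rot: [179.8, -0.2, 2.8]
force: [-1.6, 1.2, 6.8]
opening: 0.214
grip_force: 30.0
```

arm_command:
  motion:
    - [-1,0,0,-3.5,0,0,0]
    - [-1,0,2,-6.5,0,0,0.02]
    - [-1,0,6.5,-6.5,0,0,0.05]
    - [-1,0,11,-6.5,0,0,0.08]
    - [-1,0,15.5,-6.5,0,0,0.106]
    - [-1,0,20,-6.5,0,0,0.106]
    - [-1,0,24.5,-5,0,0,0.106]
    - [-1,0,26.5,-3,0,0,0.106]
    - [-1,0,26.5,-0.5,0,0,0.106]
    - [-1,0,26.5,1.5,0,0,0.106]
    - [-1,0,26.5,2.8,0,0,0.106]
    - [-1,0,26.5,3.5,0,0,0.106]
    - [-1,0,26.5,3.9,0,0,0.106]
    - [-1,0,26.5,4,0,0,0.106]

```text
time: 36.3
eef_pos: [0.5887, -0.314, 0.0143]
ee_rot: [179.8, -0.2, -3.3]
force: [-0.3, -0.5, -1.2]
opening: 0.213
grip_force: 30.0
```

arm_command:
  motion:
    - [-1,0,0,0.06,0,0,0]
    - [-0.1,0,0,0.06,0,0,0]
    - [-0.1,0,0,0.06,0,0,0]
    - [-0.1,0,0,0.06,0,0,0]
    - [-0.1,0,0,-2,0,0,0]
    - [-0.1,0,0,-5,0,0,0]
    - [-0.1,0,0,-8,0,0,0]
    - [-0.1,0,0,-12,0,0,0]
    - [-0.1,0,0,-15,0,0,0]
    - [-0.1,0,0,-15,0,0,0]

```text
time: 37.3
eef_pos: [0.5901, -0.3146, 0.1689]
ee_rot: [179.6, -0.5, -3.3]
force: [0.5, -0.6, -0.4]
opening: 0.451
grip_force: 0.0
```

```bash
python3 - <<'E'
from h import *
print(tool()[:3,3].round(4)); go([.635,-.026,.271],2.75)
E
```

```text
[ 0.5901 -0.3146  0.1689]
go [  2.92 -29.   -10.38] [ 0.007 -0.009 -0.106] rows>= 7
```

arm_command:
  motion:
    - [1,2.9,-29,-10.4,0,0,-0.106]
    - [1,2.9,-29,-10.4,0,0,-0.106]
    - [1,2.9,-29,-10.4,0,0,-0.106]
    - [1,2.9,-29,-10.4,0,0,-0.106]
    - [1,2.9,-29,-10.4,0,0,-0.106]
    - [1,2.9,-29,-10.4,0,0,-0.106]
    - [1,2.9,-29,-10.4,0,0,-0.106]
    - [1,2.9,-29,-10.4,0,0,-0.106]

```text
time: 38.1
eef_pos: [0.6334, -0.0239, 0.267]
ee_rot: [179.8, -0.2, 2.9]
force: [0.8, -1.1, -0.2]
opening: 0.999
grip_force: 0.0
```

```bash
python3 - <<'E'
from h import *
v=shot('wrist','w12');print(tool()[:3,3].round(4)); onglass(v)
go([.5705,.0325,.0525],2.0)
E
```

```text
[ 0.633  -0.0252  0.2663]
obj [534.7  78.3] [15.4 63.8] 4.9
obj [571.   32.9] [25.1 54. ] 3.0
go [-6.   -6.16 21.34] [ 0.004 -0.002  0.015] rows>= 5
```

Block 1 is still in place at (0.571, 0.033), yaw 3°.

arm_command:
  motion:
    - [0,-3,-3,4,0,0,0]
    - [0,-6,-6.1,8,0,0,0]
    - [0,-6,-6.1,12,0,0,0]
    - [0,-6,-6.1,15.5,0,0,0]
    - [0,-6,-6.1,18,0,0,0]
    - [0,-6,-6.1,20,0,0,0]
    - [0,-6,-6.1,21.4,0,0,0]
    - [0,-6,-6.1,21.4,0,0,0]
    - [-1,-6,-6.1,21.4,0,0,0]
    - [-1,-6,-6.1,21.4,0,0,0]
    - [-1,-6,-6.1,21.4,0,0,0]
    - [-1,-6,-6.1,21.4,0,0,0]
    - [-1,-6,-6.1,21.4,0,0,0]

```text
time: 39.45
eef_pos: [0.5716, 0.032, 0.0535]
ee_rot: [179.8, -0.2, 2.8]
force: [-1.1, -1.2, 8.0]
opening: 0.217
grip_force: 30.0
```

```bash
python3 - <<'E'
from h import *
s=manip.sense();print(s['eef_pos'],s['opening']*91)
go([.593,-.234,.12],-3.1);go([.593,-.234,s['eef_pos'][2]-.04],-3.1)
E
```

```text
[0.57157528 0.03198247 0.05347446] 19.740579796480123
go [ 0.87 26.7  -6.53] [ 0.004 -0.004  0.103] rows>= 6
go [ 0.83 26.65  4.12] [ 0.004 -0.004  0.103] rows>= 6
```

arm_command:
  motion:
    - [-1,0,0,-3.5,0,0,0]
    - [-1,0.1,2,-6.5,0,0,0.02]
    - [-1,0.3,6.5,-6.5,0,0,0.05]
    - [-1,0.5,11,-6.5,0,0,0.08]
    - [-1,0.7,15.5,-6.5,0,0,0.103]
    - [-1,0.85,20,-6.5,0,0,0.103]
    - [-1,0.85,24.5,-5,0,0,0.103]
    - [-1,0.85,26.7,-3,0,0,0.103]
    - [-1,0.85,26.7,-0.5,0,0,0.103]
    - [-1,0.85,26.7,1.5,0,0,0.103]
    - [-1,0.85,26.7,2.8,0,0,0.103]
    - [-1,0.85,26.7,3.5,0,0,0.103]
    - [-1,0.85,26.7,3.9,0,0,0.103]
    - [-1,0.85,26.7,4.05,0,0,0.103]

```text
time: 40.85
eef_pos: [0.5929, -0.2344, 0.0136]
ee_rot: [179.8, -0.2, -3.1]
force: [-0.6, 0.6, -1.8]
opening: 0.216
grip_force: 30.0
```

arm_command:
  motion:
    - [-1,0,0,0.06,0,0,0]
    - [-0.1,0,0,0.06,0,0,0]
    - [-0.1,0,0,0.06,0,0,0]
    - [-0.1,0,0,0.06,0,0,0]
    - [-0.1,0,0,-2,0,0,0]
    - [-0.1,0,0,-5,0,0,0]
    - [-0.1,0,0,-8,0,0,0]
    - [-0.1,0,0,-12,0,0,0]
    - [-0.1,0,0,-16,0,0,0]
    - [-0.1,2,-8,-20,0,0,0]
    - [0.5,2,-8,-24,0,0,0]
    - [0.5,2,-8,-24,0,0,0]
    - [0.5,2,-8,-24,0,0,0]

```text
time: 42.15
eef_pos: [0.6177, -0.154, 0.2558]
ee_rot: [179.7, -0.4, -3.0]
force: [-0.6, -0.3, -0.7]
opening: 0.683
grip_force: 0.0
```

```bash
python3 - <<'E'
from h import *
v=shot('wrist','w13');s=shot('scene','s13');print(tool()[:3,3].round(4))
x,y=proj(s,[[.591,-.274,.02]])[0].astype(int); x2,y2=proj(s,[[.56,.28,.06]])[0].astype(int)
a=cv2.resize(v['fr'],(800,500),interpolation=2)[:330]
b=cv2.resize(s['fr'][y-35:y+35,x-50:x+50],(386,270),interpolation=2);c=cv2.resize(s['fr'][y2-35:y2+35,x2-54:x2+53],(414,270),interpolation=2)
cv2.imwrite('pics/c14.png',np.vstack([a,np.hstack([b,c])])[:,:,::-1])
E
```

```text
[ 0.6158 -0.1549  0.2523]
```

View pics/c14.png

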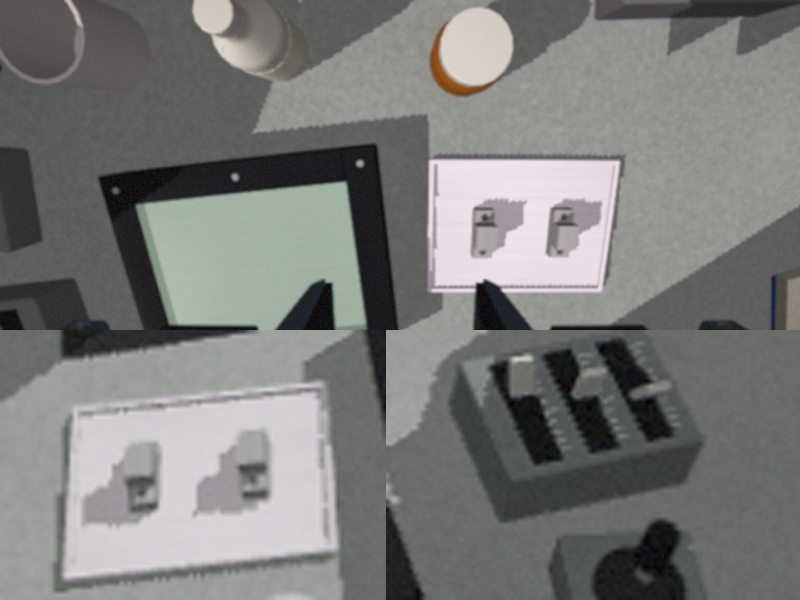

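Both blocks stand on their feet in the tray, at (485,232) and (562,232). The fins are as set, the jog stick is back upright, and the robot is clear of everything.

```bash
python3 -c "
from h import *
print(manip.finish_job())"
```

```text
the job is handed in; nothing more can be done
None
```

I handed the job in: the two blocks present went onto the glass, the wheels were set to 7-5-2, the jog stick was held left for over 3 s, and both blocks now lie in the aluminium tray; the hand-in returned no verdict.

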